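# Put reagents away in the dry store and seal its desiccant well

## Robot

A 7-joint arm with a two-finger parallel gripper is mounted at the origin on a cart in front of the work surface, level with it; the furniture and walls round the work are solid. World frame = base frame: x ahead of the robot, y to its left, z up, the work surface at z = 0. Lengths are in mm, angles in rad, forces in N, time in s.
With the tool pointing down it reaches from about 400 to 850 mm from the base axis. Payload 6.9 kg.
Tool frame: the origin (TCP) lies midway between the tips of the shut fingers; the grasp point (between the pads) lies arm.pinch_z behind it (arm.pinch_z is the distance from the TCP to the grasp point, in mm); z points along the fingers, x is the direction in which the jaws open and shut, and the axes are right-handed (so a half turn about z gives the same grasp; the last joint's range is limited). The gripper opens to 85 mm and grips with 20 to 120 N. Pads are 22 mm wide; open, the fingers measure 114 mm over their backs; the gripper's body (76 mm by 85 mm) begins 54 mm behind the grasp point. The pads swing forward as they close: fully open they stand 13 mm farther back than shut.
Start: joints at [1.415, 0.507, -0.238, 1.5, 0.126, 1.149, -0.155], TCP at [161.733, -603.7, 231.275] pointing down, gripper open.
Joint ranges: [-3.08, 3.08], [-0.24, 2.05], [-1.43, 1.35], [0, 2.5], [-1.52, 4.66], [0.17, 1.96], [-2.89, 2.89]. Speed limits (rad/s): [2.39, 2.39, 3.14, 3.14, 3.14, 3.14, 3.14].

## Interface

Orientations are given as a rotation vector (axis times angle).
In Python, from rig import arm gives the robot as it stands.
- The arm moves only by the tool drive_tool, never from a script. Its argument "increments" is a list that holds one entry, the list of rows, each a list of 6 numbers: the shift along the tool's x, y, z normalised to -1 to 1, where 1 is 4 cm, then the turn, a rotation vector about the tool's x, y, z normalised to -1 to 1, where 1 is 10 degrees. A call has 1 to 20 rows; each row shifts and turns the pose as measured when the row begins, along the tool's axes as they then stand; what a row does not reach is not made up. A row lasts 1/8 s, in which the tool goes at most 62.5 mm and 10.7 degrees, less where a joint would pass 70% of its speed; a pose out of reach is approached as far as the arm can. A call with a number of a shift or a turn outside -1 to 1 is refused whole. A call with a gripper value outside its range is refused whole. "jaw" is the closure, from 0 (fully open) to 1 (shut), set as the call begins (left out, the last holds). The fingers move at their own pace and stop on an object; the grip force is fixed at half the most. Time passes only in rows, so rows that do not move let the fingers close. It gives the time, the measured TCP pose, the force and the opening at its end, in the units of the state.
- arm.observe(): the state, without advancing time (a new reading comes with each control period).
- arm.read_camera(name): name is "scene" or "top" or "wrist"; returns (picture, depth): 480x640x3 uint8, red, green, blue; 480x640 float32, mm along the optical axis (not along the pixel's ray), 0 where there is no reading.
- arm.get_calibration(name): a dict with "fx", "fy", "cx", "cy" (pixels), "dist_coeffs" ([k1, k2, p1, p2, k3] as OpenCV has them; the pictures are not rectified), "R" (3x3) and "t" (3): a world point X has camera coordinates R X + t. Camera axes: x right, y down, z forward; pixel columns grow to the right and rows downward; lengths in mm; the calibration is good to about 2 mm. A picture is of the moment at which its call begins: read the wrist's pose just before it. get_calibration takes no time and is no camera call; for the wrist camera it gives the pose at the moment of the call.
- arm.finish_job(): hands the job in, once; it reports no verdict.
The state is a dict: "time_s": time; "joint_positions": joint angles; "joint_vel": joint speeds; "tau": joint torques, N m; "position": TCP position; "ee_rot": TCP orientation; "ft_force": force on the tool from outside, world axes, zero at the start; "ft_torque": the same for the moment, N m; "width": finger opening in mm.
Only numpy, scipy, OpenCV 4.12 (cv2) and the standard library are available. Lean on these libraries where they do the work, as an engineer would, in place of code of your own. Each camera call takes 0.05 s, during which the arm holds its last target. There are 200 camera calls.

## Task

Put the amber bottles that stand on the worktop upright into the open drawer of the small white dry store and shut the drawer fully. Lay the perforated desiccant cartridge flat in the well in its top, set the cover plate over it and press the plate down until it sits level and flush all round. Leave the red-lidded jar standing where it is.

Things in the scene. Friction and masses are not known exactly. Their poses are not given: they have to be found in the camera images.
- bottle_a: amber glass reagent bottle with a black screw cap, the same as its fellows: round body 42 mm across up to about 52 mm high, sloping shoulder to 67 mm, cap 27 mm across from 67 to 84 mm (the top), 90 g. Origin: centre of its underside, z up. Two or three of these bottles stand on the worktop; an absent one reads None
- bottle_b: amber glass reagent bottle with a black screw cap, the same as its fellows: round body 42 mm across up to about 52 mm high, sloping shoulder to 67 mm, cap 27 mm across from 67 to 84 mm (the top), 90 g. Origin: centre of its underside, z up. Two or three of these bottles stand on the worktop; an absent one reads None
- bottle_c: amber glass reagent bottle with a black screw cap, the same as its fellows: round body 42 mm across up to about 52 mm high, sloping shoulder to 67 mm, cap 27 mm across from 67 to 84 mm (the top), 90 g. Origin: centre of its underside, z up. Two or three of these bottles stand on the worktop; an absent one reads None
- dry_store: small white bench-top dry store, a box fixed to the worktop: 150 mm deep (x), 210 wide (y), 136 high. Origin: centre of its underside; its -x faces the robot's side (turned up to 0.12 rad). Its drawer comes out along -x through the front face (local x = -75 mm). In its top is the well: an opening 116 (x) by 136 mm (y), 8 mm down to a ledge, inside which a pocket goes 20 mm deeper
- drawer (a joint): how far the drawer is open, m: 0 = shut, grows as it comes out; starts 0.12 to 0.135 open; slides stiffly (about 1.5 N) and stays where it is left
- drawer_floor (a point): point on the drawer's inner floor, axes as the dry store's. The inside reaches 70 mm in front (-x), 66 mm behind (+x) and 95 mm to each side of it; floor 12 mm above the worktop; side walls 45 mm high, front panel 12 mm thick, its top 99 mm above the worktop. The bay is 92 mm high over this floor. Open by d, the drawer is uncovered from x = -70 mm to x = d - 70 mm
- tab_top (a point): middle of the top of the upright aluminium grip tab on the drawer's front panel: 12 mm thick (x), 30 mm wide (y), standing 33 mm above the panel; top 132 mm above the worktop. The drawer shuts by moving it along the dry store's +x
- well_floor (a point): centre of the floor of the well's pocket, 108 mm above the worktop, axes as the dry store's. The pocket is 96 mm (x) by 116 mm (y), with blocks 15 mm square in its corners
- seat (a point): centre of the well at the ledge, 128 mm above the worktop, axes as the dry store's: here lies the cover's underside when fully down, its top flush with the store's top (136 mm). Four steel plungers stand up 5 mm above the ledge at (+-42, +-52) mm; each slides down stiffly (about 3 N) when pushed and stays down, with no spring
- cartridge: desiccant cartridge, a perforated aluminium case 36 mm (x) by 90 mm (y) by 18 mm high, 90 g. Origin: centre of its underside, z up. It goes flat on the pocket floor, its long side along the dry store's y, clear of the corner blocks
- cover: aluminium cover plate, 110 (x) by 130 (y) by 8 mm, with a black bar handle across its middle, 12 mm wide (x), 64 long (y), its top 30 mm above the plate's underside; 250 g. Origin: centre of its underside, z up. Fits the opening with 3 mm to spare each side, either way round; it first rests on the plungers 5 mm proud, then is pressed down (4 to 8 N over each corner, or 12 in the middle)
- jar: bystander: white sample jar with a red lid, 47 mm across, 62 mm high, standing among the bottles; leave it standing there. Origin: centre of its underside
Things that resemble listed ones, but are neither listed nor needed, are in the scene too. There is more than one size of the cartridge; the job needs the larger.

How it is judged:
By the outcome, as a careful person would: the job done as asked, in the order asked, and still so for the second after the job is handed in, with the robot touching nothing.
Of bottle_a, bottle_b, bottle_c only 2 to 3 are there at a start; the rules pass over those that are not, and their reading is None.
At some moment in a run one of cartridge, cover may be knocked a few centimetres aside while the robot is not near it.
It also fails if it takes over 210 s, if anything falls off the work surface, if the arm or the gripper's body presses on something with over 40 N, if the wrist force passes 120 N, or if a joint passes its speed limit or range.

## Working session

There is one attempt and no reset: what is moved stays moved. The work goes in short steps, Python scripts to look and compute and a tool call to move; the robot and the scene stay as the last step left them, time stands still between calls to the robot, and variables do not carry over. Pictures are saved under pics/ and viewed, about 12 in all and at most 16, crops included, and the job is handed in when it is done.

Besides the shell and the picture viewer there is one more tool, called after ">>>" by a JSON object that holds its "name" and its "arguments", one argument or row to a line. drive_tool: Moves the arm, as the interface text tells. Scaled input: -1 to 1 covers 4 cm each way for a shift and 10 degrees each way for a turn. Its arguments: {"type":"object","properties":{"increments":{"type":"array"},"jaw":{"type":"number"}},"required":["increments"]}

```bash
ls; mkdir -p pics; cat > h.py <<'E'
from rig import arm
import numpy as np, cv2
def shot(n):
    c=arm.get_calibration(n); p,d=arm.read_camera(n); return np.array(p),np.array(d),c
def K(c): return np.array([[c['fx'],0,c['cx']],[0,c['fy'],c['cy']],[0,0,1.]]),np.array(c['dist_coeffs'],float)
def rays(uv,c):
    k,d=K(c); q=cv2.undistortPoints(np.array(uv,float).reshape(-1,1,2),k,d)[:,0]
    return np.c_[q,np.ones(len(q))]
def plane(uv,z,c):
    R=np.array(c['R']);t=np.array(c['t']);C=-R.T@t; r=rays(uv,c)@R
    return C+r*((z-C[2])/r[:,2])[:,None]
def cloud(d,c):
    v,u=np.mgrid[0:480,0:640]; r=rays(np.c_[u.ravel(),v.ravel()],c)
    X=(r*d.ravel()[:,None]-np.array(c['t']))@np.array(c['R']); X[d.ravel()<=0]=np.nan
    return X.reshape(480,640,3)
def save(n,p): cv2.imwrite('pics/'+n+'.png',p[:,:,::-1])
E
python3 - <<'E'
from h import *
s=arm.observe(); print(s, arm.pinch_z)
for n in('scene','top'):
    p,d,c=shot(n); save(n+'0',p); np.savez(n+'0.npz',p=p,d=d,X=cloud(d,c)); print(n,c)
E
```

```text
pics
{'time_s': 0.0, 'joint_positions': array([ 1.41450021,  0.50832309, -0.23754436,  1.50115105,  0.12571333,
        1.14887855, -0.15479156]), 'joint_vel': array([ 0.00161628, -0.00257972, -0.00047673, -0.00041702,  0.00078256,
        0.00181112, -0.00096398]), 'tau': array([ 4.13330526e-04, -6.20593500e+01, -2.18595922e+00, -2.49647105e+01,
        1.28718591e-02,  1.20036030e-02,  4.22906510e-05]), 'position': array([ 161.56108318, -603.23540138,  230.43321476]), 'ee_rot': array([-2.49160671e+00,  1.91178379e+00,  2.23664907e-03]), 'ft_force': array([-0.10492842, -0.97821025,  0.10379665]), 'ft_torque': array([-0.02008465,  0.08105876,  0.01811041]), 'width': 85.30356245514996} 18.700000000000003
scene {'fx': 449.1787191294596, 'fy': 449.1787191294596, 'cx': 317.13108934513235, 'cy': 233.62799180224567, 'dist_coeffs': array([-0.06402838,  0.        ,  0.        ,  0.        ,  0.        ]), 'R': array([[-0.72805607, -0.68542178,  0.01146069],
       [-0.29821898,  0.30162668, -0.90558643],
       [ 0.61725181, -0.66273549, -0.42400692]]), 't': array([357.53792412, 260.18602188, 910.96742341])}
top {'fx': 499.36956225755307, 'fy': 499.36956225755307, 'cx': 312.3413850323839, 'cy': 246.71803285335918, 'dist_coeffs': array([-0.00079375,  0.        ,  0.        ,  0.        ,  0.        ]), 'R': array([[ 0.01818661, -0.99962204,  0.02061621],
       [-0.99766476, -0.01950101, -0.06545788],
       [ 0.06583518, -0.01937761, -0.99764234]]), 't': array([ -27.81005929,  507.62560135, 1340.9886989 ])}
```

View pics/top0.png

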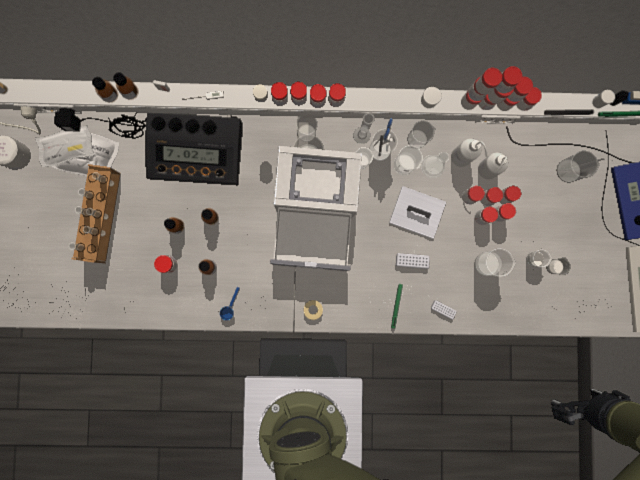

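View pics/scene0.png

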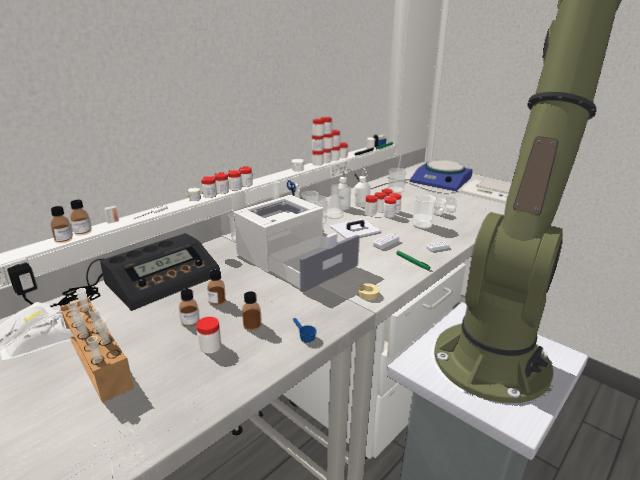

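The top view shows three bottles at about (174,226), (209,216) and (207,267), and the jar at (164,264). The store is around (318,180) with its drawer front near row 264. The cover is at (418,212), the large cartridge at (412,261) and the small one at (444,310).

```bash
python3 - <<'E'
from h import *
z=np.load('top0.npz');p,d,X=z['p'],z['d'],z['X'];c=arm.get_calibration('top')
hsv=cv2.cvtColor(p,cv2.COLOR_RGB2HSV)
def reg(u0,v0,u1,v1,zl,zh):
    m=np.zeros((480,640),bool);m[v0:v1,u0:u1]=True
    return m&(X[...,2]>zl)&(X[...,2]<zh)
print('table z',np.nanmedian(X[290:310,100:200,2]))
for n,(u,v) in dict(b1=(174,226),b2=(209,216),b3=(207,267),jar=(164,264)).items():
    zt=62 if n=='jar' else 84
    m=reg(u-14,v-14,u+15,v+15,zt-8,zt+8); q=np.argwhere(m)[:,::-1]
    (cx,cy),r=cv2.minEnclosingCircle(q.astype(np.float32))
    print(n,m.sum(),plane([[cx,cy]],zt,c)[0].round(1),'r',r*1.25*1.0,np.nanmedian(X[m],0).round(1))
def rect(m,name,zt):
    m=m.astype(np.uint8);n,l,st,_=cv2.connectedComponentsWithStats(m);i=1+st[1:,4].argmax()
    q=np.argwhere(l==i)[:,::-1]; P=plane(q,zt,c)[:,:2]
    r=cv2.minAreaRect(P.astype(np.float32)); print(name,len(q),np.round(r[0],1),np.round(r[1],1),round(r[2],2),'z',np.nanmedian(X[l==i][:,2]))
rect(reg(385,180,455,245,3,20),'cover',8)
rect(reg(390,245,435,275,8,30),'cart',18)
rect(reg(425,295,462,325,6,30),'small',14)
rect(reg(260,135,375,225,128,145),'store top',136)
rect(reg(260,250,365,280,85,112),'panel',99)
rect(reg(290,255,330,275,120,145),'tab',132)
rect(reg(385,180,455,245,22,40),'handle',30)
w=reg(280,145,355,210,90,118); rect(w,'wellfloor',108)
rect(reg(270,205,360,270,5,20),'drfloor',12)
E
```

```text
table z -0.06126450077402098
b1 88 [557.7 354.   84. ] r 6.557868719100952 [557.8 354.3  83. ]
b2 81 [584.3 258.2  84. ] r 6.4348942041397095 [585.3 258.8  83.8]
b3 85 [449.9 261.6  84. ] r 6.4348942041397095 [448.9 262.   83.2]
jar 255 [453.1 371.   62. ] r 11.530753374099731 [454.5 371.8  61.4]
cover 1788 [ 611.3 -303. ] [153.1 135. ] 68.06 z 8.281484075036788
cart 443 [ 476.5 -291.6] [90.7 38.6] 87.9 z 17.629693241234698
small 244 [ 345.2 -377.6] [68.  26.6] 62.75 z 13.226623686213337
store top 3026 [671.4 -25.9] [209.7 151.7] 86.16 z 135.6642155185786
panel 169 [461.6  45.7] [90.1 12.2] 86.11 z 98.94657705461208
tab 58 [457.4 -12.2] [ 9.9 27.3] 1.08 z 131.02323494383018
handle 105 [ 610.9 -306.7] [62.9 12.8] 70.0 z 29.70226728330007
wellfloor 1530 [675.9 -26.4] [116.8  96.3] 86.12 z 108.56450969454173
drfloor 3374 [534.1 -17.1] [191.2 134.3] 86.22 z 12.460789111583845
```

```bash
cat > go.py <<'E'
import sys
from rig import arm
import numpy as np
from scipy.spatial.transform import Rotation as Ro
# go.py yaw  x y z [x y z ...] : total turn (units of 10deg) then total shifts (units of 4cm), tool axes with tool exactly down, tool x at yaw
s=arm.observe(); R=Ro.from_rotvec(s['ee_rot']).as_matrix(); p=np.array(s['position'])
a=[float(v) for v in sys.argv[1:]]
now=np.degrees(np.arctan2(R[1,0],R[0,0])); y=now if not a else a[0]
if a:
    while y-now>90:y-=180
    while y-now<-90:y+=180
c,sn=np.cos(np.radians(y)),np.sin(np.radians(y))
T=np.array([[c,sn,0],[sn,-c,0],[0,0,-1.]])
print('t',round(s['time_s'],2),'pos',p.round(1),'yaw',now.round(2),'w',round(s['width'],1),'F',np.round(s['ft_force'],1),'j',np.round(s['joint_positions'],2))
print('turn',(np.degrees(Ro.from_matrix(R.T@T).as_rotvec())/10).round(3))
for i in range(1,len(a),3):
    q=np.array(a[i:i+3]); print('to',q,'shift',(T.T@(q-p)/40).round(3)); p=q
E
python3 go.py 86.2  500 -300 260  560 0 260 557.7 354 200 557.7 354 56
```

```text
t 0.1 pos [ 161.6 -603.3  230.5] yaw -75.0 w 85.2 F [0.5 0.4 0.1] j [ 1.41  0.51 -0.24  1.5   0.13  1.15 -0.15]
turn [0.002 0.009 1.88 ]
to [ 500. -300.  260.] shift [-8.126 -7.94  -0.737]
to [560.   0. 260.] shift [-7.583 -1.     0.   ]
to [557.7 354.  200. ] shift [-8.827  0.644  1.5  ]
to [557.7 354.   56. ] shift [0.  0.  3.6]
```

>>> {"name": "drive_tool", "arguments": {
  "increments": [
    [[0,0,-0.2,0,0,0.63],[0,0,-0.2,0,0,0.63],[0,0,-0.2,0,0,0.63],[-0.8,-0.8,0,0,0,0],[-0.8,-0.8,0,0,0,0],[-0.8,-0.8,0,0,0,0],[-0.8,-0.8,0,0,0,0],[-0.8,-0.8,0,0,0,0],[-0.8,-0.8,0,0,0,0],[-0.8,-0.8,0,0,0,0],[-0.8,-0.8,0,0,0,0],[-0.8,-0.8,0,0,0,0],[-0.8,-0.8,0,0,0,0]]
  ]
}}

```text
time_s: 1.72
position: [511.3, -302.7, 249.7]
ee_rot: [-2.12, 2.317, 0.02]
ft_force: [0.1, -0.5, 0.9]
width: 85.4
```

```bash
python3 go.py 86.2  560 0 260 557.7 354 200 557.7 354 56
```

```text
t 1.73 pos [ 511.3 -302.7  249.7] yaw -95.08 w 85.4 F [ 0.1 -0.5  0.9] j [ 0.65  0.45 -0.24  1.54  0.11  1.17 -1.27]
turn [ 0.05   0.052 -0.128]
to [560.   0. 260.] shift [-7.632 -0.714 -0.258]
to [557.7 354.  200. ] shift [-8.827  0.644  1.5  ]
to [557.7 354.   56. ] shift [0.  0.  3.6]
```

>>> {"name": "drive_tool", "arguments": {
  "increments": [
    [[-0.9,0,0,0.05,0.05,-0.12],[-0.9,-0.1,0,0,0,0],[-0.9,-0.1,0,0,0,0],[-0.9,-0.1,0,0,0,0],[-0.9,-0.1,0,0,0,0],[-0.9,-0.1,0,0,0,0],[-0.9,-0.1,0,0,0,0],[-0.9,0,0,0,0,0],[-0.9,0,0,0,0,0],[-0.9,0,0,0,0,0],[-0.9,0.1,0,0,0,0],[-0.9,0.1,0.1,0,0,0],[-0.9,0.1,0.1,0,0,0],[-0.9,0.1,0.2,0,0,0],[-0.9,0.1,0.2,0,0,0],[-0.9,0.1,0.2,0,0,0],[-0.9,0,0.2,0,0,0],[-0.7,0,0.2,0,0,0]]
  ]
}}

```text
time_s: 3.98
position: [551.9, 357.8, 194.2]
ee_rot: [2.143, -2.286, -0.012]
ft_force: [-0.0, -0.3, 0.1]
width: 85.3
```

```bash
python3 go.py 86.2  557.7 354 200 557.7 354 56
python3 - <<'E'
from h import *
p,d,c=shot('wrist'); save('w0',p); X=cloud(d,c)
m=(X[...,2]>76)&(X[...,2]<90)
n,l,st,ce=cv2.connectedComponentsWithStats(m.astype(np.uint8))
for i in range(1,n):
    if st[i,4]>100:
        q=np.argwhere(l==i)[:,::-1].astype(np.float32);(cx,cy),r=cv2.minEnclosingCircle(q); print(st[i],plane([[cx,cy]],84,c)[0].round(1),np.nanmedian(X[l==i],0).round(1))
E
```

```text
t 3.98 pos [551.9 357.8 194.2] yaw -93.7 w 85.3 F [-0.  -0.3  0.1] j [-0.41  0.6  -0.34  1.45  0.2   1.14 -2.42]
turn [ 0.065 -0.004  0.01 ]
to [557.7 354.  200. ] shift [ 0.084 -0.152 -0.145]
to [557.7 354.   56. ] shift [0.  0.  3.6]
[  5  46  25  33 475] [668.9 529.2  84. ] [667.1 527.7  83.5]
[ 450  156   45   44 1491] [583.7 262.   84. ] [583.5 261.5  83.3]
[ 18 200  31  29 400] [579.6 541.6  84. ] [579.8 538.7  83.1]
[ 307  208   40   41 1321] [557.1 354.1  84. ] [556.9 354.1  83.2]
[ 25 267  32  28 378] [535.  547.6  84. ] [535.9 544.3  83.4]
[  0 325  27  29 400] [491.4 579.8  84. ] [494.  577.9  83.1]
[441 358  13  25 105] [447.6 274.1  84. ] [446.2 275.   82.7]
```

View pics/w0.png

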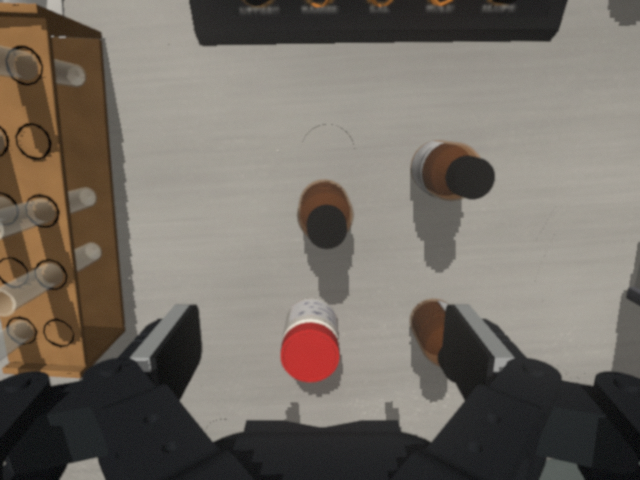

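The wrist view shows b1's cap at (327,227), b2's at (470,177), the jar at (311,352) and b3 partly hidden at (430,335). The positions agree with the top view, so I'm descending on b1.

>>> {"name": "drive_tool", "arguments": {
  "increments": [
    [[0.1,-0.15,0,0.065,0,0],[0,0,0.6,0,0,0],[0,0,0.7,0,0,0],[0,0,0.7,0,0,0],[0,0,0.4,0,0,0]]
  ]
}}

```text
time_s: 4.65
position: [559.2, 352.8, 95.1]
ee_rot: [-2.148, 2.29, -0.003]
ft_force: [0.2, -0.1, -0.3]
width: 85.2
```

```bash
python3 go.py 86.2  557.3 354 56
```

```text
t 4.65 pos [559.2 352.8  95.1] yaw -93.68 w 85.2 F [ 0.2 -0.1 -0.3] j [-0.42  0.69 -0.31  1.57  0.25  0.92 -2.45]
turn [-0.015 -0.001  0.012]
to [557.3 354.   56. ] shift [-0.026  0.048  0.977]
```

>>> {"name": "drive_tool", "arguments": {
  "increments": [
    [[-0.03,0.05,0.5,0,0,0],[0,0,0.5,0,0,0],[0,0,0,0,0,0]]
  ]
}}

```text
time_s: 5.03
position: [559.0, 350.9, 53.9]
ee_rot: [-2.145, 2.294, -0.006]
ft_force: [0.1, -0.2, 0.5]
width: 85.6
```

>>> {"name": "drive_tool", "arguments": {
  "increments": [
    [[0,0,0,0,0,0],[0,0,0,0,0,0],[0,0,0,0,0,0],[0,0,0,0,0,0],[0,0,0,0,0,0],[0,0,0,0,0,0]]
  ],
  "jaw": 1
}}

```text
time_s: 5.78
position: [561.1, 352.0, 58.2]
ee_rot: [-2.139, 2.29, -0.008]
ft_force: [-0.5, -0.9, -1.2]
width: 25.5
```

```bash
python3 -c "
import numpy as np
y=np.radians(-3.84);ex=np.array([np.cos(y),np.sin(y)]);ey=np.array([-np.sin(y),np.cos(y)])
f=np.array([534.1,-17.1]);tab=np.array([457.4,-12.2]);print((tab-f)@ex,(tab-f)@ey)
for a,b in((-22,65),(-22,0),(-22,-65)):print(f+a*ex+b*ey)"
python3 go.py 86.2 557.3 354 200
```

```text
-76.8559605763412 -0.24763660451159322
[516.50247221  49.2274228 ]
[512.14939094 -15.62664942]
[507.79630967 -80.48072164]
t 5.78 pos [561.1 352.   58.2] yaw -93.89 w 25.5 F [-0.5 -0.9 -1.2] j [-0.43  0.73 -0.3   1.6   0.27  0.84 -2.47]
turn [-0.052  0.012 -0.009]
to [557.3 354.  200. ] shift [-0.044  0.099 -3.545]
```

>>> {"name": "drive_tool", "arguments": {
  "increments": [
    [[0,0,-0.3,0,0,0],[0,0,-0.6,0,0,0],[0,0,-0.8,0,0,0],[0,0,-0.8,0,0,0],[0,0,-0.8,0,0,0],[0,0,-0.4,0,0,0],[0,0,0,0,0,0]]
  ]
}}

```text
time_s: 6.65
position: [559.2, 350.8, 214.0]
ee_rot: [-2.14, 2.291, -0.008]
ft_force: [0.5, -0.0, -2.5]
width: 25.3
```

```bash
python3 go.py 86.2 508 -80.5 195 508 -80.5 68
```

```text
t 6.65 pos [559.2 350.8 214. ] yaw -93.9 w 25.3 F [ 0.5 -0.  -2.5] j [-0.41  0.58 -0.34  1.43  0.21  1.16 -2.41]
turn [-0.047  0.005 -0.01 ]
to [508.  -80.5 195. ] shift [10.843  0.561  0.476]
to [508.  -80.5  68. ] shift [0.    0.    3.175]
```

>>> {"name": "drive_tool", "arguments": {
  "increments": [
    [[0.3,0,0,-0.04,0,0],[0.7,0.05,0,0,0,0],[0.8,0.05,0,0,0,0],[0.8,0.05,0,0,0,0],[0.8,0.05,0,0,0,0],[0.8,0.05,0,0,0,0],[0.8,0.05,0,0,0,0],[0.8,0.05,0,0,0,0],[0.8,0.05,0,0,0,0],[0.8,0.05,0,0,0,0],[0.8,0.05,0,0,0,0],[0.8,0.05,0,0,0,0],[0.8,0,0,0,0,0],[0.5,0,0,0,0,0],[0.2,0,0,0,0,0],[0,0,0,0,0,0]]
  ]
}}

```text
time_s: 8.65
position: [492.4, -96.3, 201.4]
ee_rot: [2.111, -2.288, -0.023]
ft_force: [-0.2, 0.7, -0.6]
width: 25.2
```

```bash
python3 go.py 86.2 508 -80.5 195 508 -80.5 70
```

```text
t 8.65 pos [492.4 -96.3 201.4] yaw -94.6 w 25.2 F [-0.2  0.7 -0.6] j [ 0.34  0.37 -0.29  1.84  0.14  0.98 -1.66]
turn [ 0.171 -0.059 -0.081]
to [508.  -80.5 195. ] shift [-0.42  -0.364  0.161]
to [508.  -80.5  70. ] shift [0.    0.    3.125]
```

>>> {"name": "drive_tool", "arguments": {
  "increments": [
    [[-0.4,-0.36,0,0.17,-0.06,-0.08],[0,0,0.5,0,0,0],[0,0,0.6,0,0,0],[0,0,0.5,0,0,0],[0,0,0,0,0,0]]
  ]
}}

```text
time_s: 9.28
position: [513.6, -69.9, 135.6]
ee_rot: [-2.154, 2.271, -0.003]
ft_force: [0.4, 0.1, -0.7]
width: 25.5
```

```bash
python3 go.py 86.2 508 -80.5 70
```

```text
t 9.28 pos [513.6 -69.9 135.6] yaw -93.03 w 25.5 F [ 0.4  0.1 -0.7] j [ 0.3   0.45 -0.29  1.92  0.17  0.79 -1.71]
turn [-0.054  0.044  0.076]
to [508.  -80.5  70. ] shift [0.274 0.123 1.641]
```

>>> {"name": "drive_tool", "arguments": {
  "increments": [
    [[0.25,0.12,0,-0.05,0.04,0.07],[0,0,0,0,0,0],[0,0,0.4,0,0,0],[0,0,0.5,0,0,0],[0,0,0.2,0,0,0],[0,0,0,0,0,0],[0,0,0,0,0,0]]
  ]
}}

```text
time_s: 10.15
position: [512.7, -78.9, 95.9]
ee_rot: [-2.143, 2.286, -0.012]
ft_force: [-0.9, 0.2, -0.6]
width: 25.5
```

```bash
python3 go.py 86.2 508 -80.5 70
```

```text
t 10.15 pos [512.7 -78.9  95.9] yaw -93.71 w 25.5 F [-0.9  0.2 -0.6] j [ 0.29  0.5  -0.27  1.97  0.2   0.69 -1.74]
turn [-0.063  0.003  0.009]
to [508.  -80.5  70. ] shift [0.049 0.114 0.646]
```

>>> {"name": "drive_tool", "arguments": {
  "increments": [
    [[0.05,0.1,0.2,-0.05,0,0],[0,0,0.2,0,0,0],[0,0,0.15,0,0,0],[0,0,0,0,0,0],[0,0,0,0,0,0]]
  ]
}}

```text
time_s: 10.78
position: [508.8, -80.8, 73.0]
ee_rot: [-2.147, 2.291, -0.003]
ft_force: [0.1, -0.4, -0.5]
width: 25.8
```

```bash
python3 go.py 86.2 508 -80.5 70
```

```text
t 10.78 pos [508.8 -80.8  73. ] yaw -93.73 w 25.8 F [ 0.1 -0.4 -0.5] j [ 0.28  0.54 -0.25  1.99  0.22  0.64 -1.75]
turn [-0.016  0.002  0.007]
to [508.  -80.5  70. ] shift [-0.007  0.021  0.074]
```

>>> {"name": "drive_tool", "arguments": {
  "increments": [
    [[0,0,0.05,0,0,0],[0,0,0.05,0,0,0],[0,0,0.03,0,0,0],[0,0,0,0,0,0]]
  ]
}}

```text
time_s: 11.28
position: [511.3, -81.0, 70.3]
ee_rot: [-2.144, 2.288, -0.011]
ft_force: [-0.8, 0.1, -0.7]
width: 25.3
```

>>> {"name": "drive_tool", "arguments": {
  "increments": [
    [[0,0,0,0,0,0],[0,0,0,0,0,0],[0,0,0,0,0,0],[0,0,0,0,0,0]]
  ],
  "jaw": 0.45
}}

```text
time_s: 11.78
position: [511.2, -81.0, 70.1]
ee_rot: [-2.144, 2.288, -0.01]
ft_force: [-0.4, -0.1, -0.5]
width: 47.1
```

>>> {"name": "drive_tool", "arguments": {
  "increments": [
    [[0,0,-0.2,0,0,0],[0,0,-0.4,0,0,0],[0,0,-0.6,0,0,0],[0,0,-0.6,0,0,0],[0,0,-0.6,0,0,0],[0,0,-0.3,0,0,0],[0,0,0,0,0,0]]
  ]
}}

```text
time_s: 12.65
position: [509.9, -80.7, 183.5]
ee_rot: [-2.144, 2.288, -0.01]
ft_force: [-0.5, 0.9, 1.1]
width: 46.9
```

```bash
python3 go.py 86.2 450 262 180 450 262 57; python3 - <<'E'
from h import *
p,d,c=shot('top');X=cloud(d,c); save('t1',p[130:290,240:400].repeat(3,0).repeat(3,1))
m=(X[...,2]>76)&(X[...,2]<90); 
p,d,c=shot('wrist'); save('w1',p)
E
```

```text
t 12.65 pos [509.9 -80.7 183.5] yaw -93.71 w 46.9 F [-0.5  0.9  1.1] j [ 0.32  0.39 -0.3   1.86  0.14  0.9  -1.68]
turn [-0.05  -0.001  0.009]
to [450. 262. 180.] shift [-8.449  2.063  0.087]
to [450. 262.  57.] shift [0.    0.    3.075]
```

View pics/w1.png

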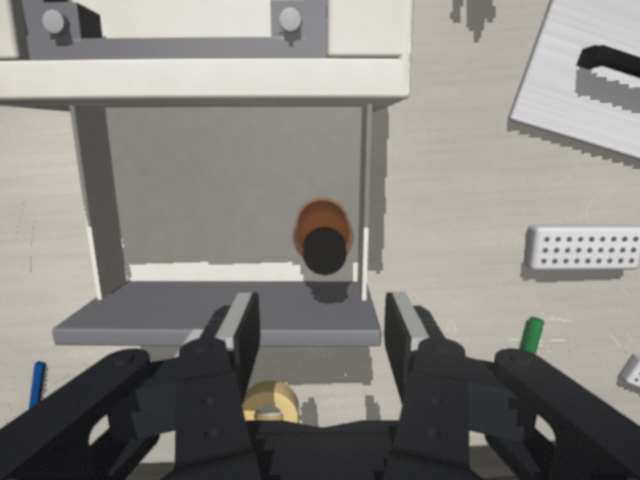

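The wrist view shows the bottle upright in the right part of the drawer at (323,240), clear of the walls. Next is b3.

>>> {"name": "drive_tool", "arguments": {
  "increments": [
    [[-0.5,0.1,0,-0.05,0,0],[-0.8,0.2,0,0,0,0],[-0.8,0.2,0,0,0,0],[-0.8,0.2,0,0,0,0],[-0.8,0.2,0,0,0,0],[-0.8,0.2,0,0,0,0],[-0.8,0.2,0,0,0,0],[-0.8,0.2,0,0,0,0],[-0.7,0.1,0,0,0,0],[-0.3,0,0,0,0,0],[0,0,0,0,0,0]]
  ],
  "jaw": 0
}}

```text
time_s: 14.12
position: [457.4, 212.9, 170.7]
ee_rot: [2.133, -2.28, -0.02]
ft_force: [0.1, -0.8, -0.6]
width: 85.4
```

```bash
cat > caps.py <<'E'
from h import *
import sys
p,d,c=shot('wrist'); X=cloud(d,c)
m=(X[...,2]>76)&(X[...,2]<90)
n,l,st,ce=cv2.connectedComponentsWithStats(m.astype(np.uint8))
for i in range(1,n):
    if st[i,4]>300:
        q=np.argwhere(l==i)[:,::-1].astype(np.float32);(cx,cy),r=cv2.minEnclosingCircle(q); print(st[i],plane([[cx,cy]],84,c)[0].round(1))
E
python3 caps.py; python3 go.py 86.2 449.5 262 100  449.5 262 57
```

```text
[ 187    0   54   47 2056] [581.3 259.2  84. ]
[521 207 119  25 793] [464.9  61.   84. ]
[ 216  242   45   44 1551] [449.4 262.6  84. ]
t 14.18 pos [457.4 212.2 170.7] yaw -93.86 w 85.5 F [ 0.8 -0.5 -0.9] j [-0.22  0.41 -0.36  1.88  0.17  0.9  -2.3 ]
turn [ 0.127 -0.03  -0.006]
to [449.5 262.  100. ] shift [-1.228  0.28   1.768]
to [449.5 262.   57. ] shift [0.    0.    1.075]
```

>>> {"name": "drive_tool", "arguments": {
  "increments": [
    [[-0.6,0.14,0,0.12,-0.03,0],[-0.5,0.12,0,0,0,0],[0,0,0,0,0,0],[0,0,0.5,0,0,0],[0,0,0.6,0,0,0],[0,0,0.3,0,0,0],[0,0,0,0,0,0]]
  ]
}}

```text
time_s: 15.05
position: [453.8, 244.5, 112.6]
ee_rot: [2.125, -2.307, 0.008]
ft_force: [-0.6, -0.4, 0.3]
width: 85.4
```

```bash
python3 go.py 86.2 449.5 262.5 57
```

```text
t 15.05 pos [453.8 244.5 112.6] yaw -94.7 w 85.4 F [-0.6 -0.4  0.3] j [-0.32  0.49 -0.33  1.94  0.23  0.75 -2.44]
turn [-0.    -0.042 -0.09 ]
to [449.5 262.5  57. ] shift [-0.441  0.137  1.389]
```

>>> {"name": "drive_tool", "arguments": {
  "increments": [
    [[-0.4,0.13,0,0,-0.04,-0.09],[0,0,0,0,0,0],[0,0,0.4,0,0,0],[0,0,0.4,0,0,0],[0,0,0,0,0,0]]
  ]
}}

```text
time_s: 15.68
position: [451.4, 263.9, 83.1]
ee_rot: [-2.145, 2.287, -0.002]
ft_force: [1.6, 0.1, 0.5]
width: 85.2
```

```bash
python3 go.py 86.2 449.5 262.5 57
```

```text
t 15.68 pos [451.4 263.9  83.1] yaw -93.66 w 85.2 F [1.6 0.1 0.5] j [-0.36  0.53 -0.32  1.96  0.26  0.68 -2.47]
turn [-0.029  0.021  0.014]
to [449.5 262.5  57. ] shift [0.037 0.046 0.652]
```

>>> {"name": "drive_tool", "arguments": {
  "increments": [
    [[0.03,0.05,0.3,0,0,0],[0,0,0.3,0,0,0],[0,0.02,0.04,0,0,0],[0,0,0,0,0,0]]
  ]
}}

```text
time_s: 16.18
position: [449.1, 263.4, 57.1]
ee_rot: [-2.144, 2.285, -0.003]
ft_force: [-0.6, -0.1, 0.6]
width: 85.3
```

>>> {"name": "drive_tool", "arguments": {
  "increments": [
    [[0,0,0,0,0,0],[0,0,0,0,0,0],[0,0,0,0,0,0],[0,0,0,0,0,0],[0,0,0,0,0,0]]
  ],
  "jaw": 1
}}

```text
time_s: 16.8
position: [449.7, 264.0, 58.0]
ee_rot: [-2.143, 2.284, -0.003]
ft_force: [0.3, -0.3, -1.5]
width: 25.4
```

>>> {"name": "drive_tool", "arguments": {
  "increments": [
    [[0,0,-0.3,0,0,0],[0,0,-0.6,0,0,0],[0,0,-0.8,0,0,0],[0,0,-0.8,0,0,0],[0,0,-0.8,0,0,0],[0,0,-0.4,0,0,0],[0,0,0,0,0,0]]
  ]
}}

```text
time_s: 17.68
position: [447.1, 262.2, 214.0]
ee_rot: [-2.145, 2.284, -0.003]
ft_force: [0.1, -0.2, -1.8]
width: 25.6
```

```bash
python3 go.py 86.2 512 -15.6 200 512 -15.6 72
```

```text
t 17.68 pos [447.1 262.2 214. ] yaw -93.62 w 25.6 F [ 0.1 -0.2 -1.8] j [-0.31  0.37 -0.38  1.81  0.16  0.99 -2.38]
turn [-0.04   0.027  0.018]
to [512.  -15.6 200. ] shift [ 6.821 -2.078  0.35 ]
to [512.  -15.6  72. ] shift [0.  0.  3.2]
```

>>> {"name": "drive_tool", "arguments": {
  "increments": [
    [[0.3,-0.1,0,-0.04,0.02,0.02],[0.7,-0.2,0,0,0,0],[0.8,-0.25,0,0,0,0],[0.8,-0.25,0,0,0,0],[0.8,-0.25,0,0,0,0],[0.8,-0.25,0,0,0,0],[0.8,-0.25,0,0,0,0],[0.7,-0.2,0,0,0,0],[0.5,-0.15,0,0,0,0],[0.2,-0.05,0,0,0,0],[0,0,0,0,0,0]]
  ]
}}

```text
time_s: 19.05
position: [503.4, -17.6, 203.7]
ee_rot: [2.125, -2.286, -0.018]
ft_force: [-0.0, 0.5, -1.0]
width: 25.4
```

```bash
python3 go.py 86.2 512 -15.6 200 512 -15.6 72
```

```text
t 19.05 pos [503.4 -17.6 203.7] yaw -94.18 w 25.4 F [-0.   0.5 -1. ] j [ 0.2   0.36 -0.3   1.84  0.13  0.98 -1.8 ]
turn [ 0.127 -0.037 -0.039]
to [512.  -15.6 200. ] shift [-0.063 -0.211  0.093]
to [512.  -15.6  72. ] shift [0.  0.  3.2]
```

>>> {"name": "drive_tool", "arguments": {
  "increments": [
    [[-0.05,-0.2,0,0.12,-0.03,-0.03],[0,0,0,0,0,0],[0,0,0.4,0,0,0],[0,0,0.6,0,0,0],[0,0,0.6,0,0,0],[0,0,0.4,0,0,0],[0,0,0,0,0,0],[0,0,0,0,0,0]]
  ]
}}

```text
time_s: 20.05
position: [512.8, -9.1, 122.8]
ee_rot: [-2.155, 2.282, -0.002]
ft_force: [0.1, 0.4, -0.4]
width: 25.7
```

```bash
python3 go.py 86.2 510 -15.6 72
```

```text
t 20.05 pos [512.8  -9.1 122.8] yaw -93.28 w 25.7 F [ 0.1  0.4 -0.4] j [ 0.17  0.46 -0.28  1.94  0.18  0.76 -1.85]
turn [-0.018  0.011  0.052]
to [510.  -15.6  72. ] shift [0.167 0.058 1.271]
```

>>> {"name": "drive_tool", "arguments": {
  "increments": [
    [[0.16,0.06,0,0,0,0.05],[0,0,0,0,0,0],[0,0,0.4,0,0,0],[0,0,0.5,0,0,0],[0,0,0.2,0,0,0],[0,0,0.1,0,0,0],[0,0,0,0,0,0]]
  ]
}}

```text
time_s: 20.92
position: [512.7, -16.3, 77.5]
ee_rot: [-2.139, 2.289, -0.01]
ft_force: [-0.6, -0.6, -1.3]
width: 25.3
```

```bash
python3 go.py 86.2 510 -15.6 70
```

```text
t 20.93 pos [512.7 -16.3  77.5] yaw -93.9 w 25.3 F [-0.6 -0.6 -1.3] j [ 0.16  0.52 -0.25  2.    0.21  0.63 -1.87]
turn [-0.06   0.011 -0.01 ]
to [510.  -15.6  70. ] shift [-0.012  0.068  0.188]
```

>>> {"name": "drive_tool", "arguments": {
  "increments": [
    [[0,0.05,0.08,-0.05,0,0],[0,0,0.08,0,0,0],[0,0,0.06,0,0,0],[0,0,0,0,0,0]]
  ]
}}

```text
time_s: 21.42
position: [512.1, -16.1, 70.0]
ee_rot: [-2.141, 2.292, -0.004]
ft_force: [0.9, -0.4, -0.8]
width: 25.5
```

>>> {"name": "drive_tool", "arguments": {
  "increments": [
    [[0,0,0,0,0,0],[0,0,0,0,0,0],[0,0,0,0,0,0],[0,0,0,0,0,0]]
  ],
  "jaw": 0.45
}}

```text
time_s: 21.92
position: [512.1, -16.1, 69.9]
ee_rot: [-2.141, 2.292, -0.004]
ft_force: [0.2, -0.3, -0.4]
width: 46.8
```

>>> {"name": "drive_tool", "arguments": {
  "increments": [
    [[0,0,-0.2,0,0,0],[0,0,-0.4,0,0,0],[0,0,-0.6,0,0,0],[0,0,-0.6,0,0,0],[0,0,-0.6,0,0,0],[0,0,-0.3,0,0,0],[0,0,0,0,0,0]]
  ]
}}

```text
time_s: 22.8
position: [511.2, -16.1, 183.5]
ee_rot: [-2.141, 2.292, -0.004]
ft_force: [-0.4, 0.3, -0.6]
width: 46.8
```

```bash
python3 go.py 86.2 583 259 185 583 259 57; python3 caps.py
```

```text
t 22.8 pos [511.2 -16.1 183.5] yaw -93.89 w 46.8 F [-0.4  0.3 -0.6] j [ 0.2   0.38 -0.3   1.87  0.14  0.9  -1.81]
turn [-0.031  0.012 -0.009]
to [583. 259. 185.] shift [-6.981 -1.335 -0.039]
to [583. 259.  57.] shift [0.  0.  3.2]
[160 308  58  11 446] [470.2  73.5  84. ]
[ 259  308  126   11 1139] [465.3 -13.   84. ]
[426 308  53  11 420] [459.2 -97.5  84. ]
```

>>> {"name": "drive_tool", "arguments": {
  "increments": [
    [[-0.5,-0.1,0,-0.03,0,0],[-0.8,-0.15,0,0,0,0],[-0.8,-0.15,0,0,0,0],[-0.8,-0.15,0,0,0,0],[-0.8,-0.15,0,0,0,0],[-0.8,-0.15,0,0,0,0],[-0.8,-0.15,0,0,0,0],[-0.8,-0.15,0,0,0,0],[-0.5,-0.1,0,0,0,0],[-0.2,0,0,0,0,0],[0,0,0,0,0,0]]
  ],
  "jaw": 0
}}

```text
time_s: 24.22
position: [576.3, 255.8, 168.7]
ee_rot: [2.128, -2.285, -0.016]
ft_force: [0.6, 0.4, 0.6]
width: 85.4
```

```bash
python3 caps.py; python3 go.py 86.2 583 260 100 583 260 57
```

```text
[ 609   11   31  173 2170] [647.7  83.1  84. ]
[ 290  211   45   47 1627] [584. 260.  84.]
t 24.27 pos [576.4 255.1 168.8] yaw -94.13 w 85.5 F [ 0.4 -0.5 -0.3] j [-0.27  0.58 -0.3   1.55  0.18  1.06 -2.27]
turn [ 0.118 -0.04  -0.034]
to [583. 260. 100.] shift [-0.133 -0.156  1.72 ]
to [583. 260.  57.] shift [0.    0.    1.075]
```

>>> {"name": "drive_tool", "arguments": {
  "increments": [
    [[-0.12,-0.15,0,0.11,-0.04,-0.03],[0,0,0,0,0,0],[0,0,0.5,0,0,0],[0,0,0.6,0,0,0],[0,0,0.4,0,0,0],[0,0,0,0,0,0],[0,0,0,0,0,0]]
  ]
}}

```text
time_s: 25.15
position: [585.4, 255.1, 109.5]
ee_rot: [-2.137, 2.298, -0.005]
ft_force: [-0.3, -0.7, -0.1]
width: 85.5
```

```bash
python3 go.py 86.2 583.5 260 57
```

```text
t 25.15 pos [585.4 255.1 109.5] yaw -94.16 w 85.5 F [-0.3 -0.7 -0.1] j [-0.28  0.64 -0.29  1.62  0.22  0.9  -2.29]
turn [-0.025 -0.001 -0.036]
to [583.5 260.   57. ] shift [-0.119  0.055  1.313]
```

>>> {"name": "drive_tool", "arguments": {
  "increments": [
    [[-0.12,0.05,0,-0.02,0,-0.03],[0,0,0,0,0,0],[0,0,0.5,0,0,0],[0,0,0.5,0,0,0],[0,0,0.25,0,0,0],[0,0,0.05,0,0,0],[0,0,0,0,0,0]]
  ]
}}

```text
time_s: 26.02
position: [586.1, 262.4, 60.5]
ee_rot: [-2.142, 2.288, -0.004]
ft_force: [0.0, 0.4, -0.2]
width: 85.5
```

```bash
python3 go.py 86.2 583.5 260 57
```

```text
t 26.02 pos [586.1 262.4  60.5] yaw -93.8 w 85.5 F [ 0.   0.4 -0.2] j [-0.3   0.7  -0.27  1.66  0.24  0.8  -2.31]
turn [-0.041  0.021  0.   ]
to [583.5 260.   57. ] shift [0.065 0.06  0.089]
```

>>> {"name": "drive_tool", "arguments": {
  "increments": [
    [[0.06,0.06,0.07,0,0,0],[0,0,0,0,0,0]]
  ]
}}

```text
time_s: 26.28
position: [583.8, 260.2, 58.6]
ee_rot: [-2.14, 2.287, -0.005]
ft_force: [-0.3, -0.4, 0.4]
width: 85.6
```

>>> {"name": "drive_tool", "arguments": {
  "increments": [
    [[0,0,0,0,0,0],[0,0,0,0,0,0],[0,0,0,0,0,0],[0,0,0,0,0,0],[0,0,0,0,0,0]]
  ],
  "jaw": 1
}}

```text
time_s: 26.9
position: [584.5, 260.8, 59.6]
ee_rot: [-2.139, 2.286, -0.006]
ft_force: [0.3, -0.2, 0.7]
width: 25.1
```

>>> {"name": "drive_tool", "arguments": {
  "increments": [
    [[0,0,-0.3,0,0,0],[0,0,-0.6,0,0,0],[0,0,-0.8,0,0,0],[0,0,-0.8,0,0,0],[0,0,-0.8,0,0,0],[0,0,-0.4,0,0,0],[0,0,0,0,0,0]]
  ]
}}

```text
time_s: 27.78
position: [581.9, 259.1, 215.4]
ee_rot: [-2.14, 2.287, -0.006]
ft_force: [-0.4, -0.2, -0.7]
width: 25.1
```

```bash
python3 go.py 86.2 514.5 49.2 200 514.5 49.2 72
```

```text
t 27.77 pos [581.9 259.1 215.4] yaw -93.79 w 25.1 F [-0.4 -0.2 -0.7] j [-0.27  0.54 -0.31  1.5   0.18  1.12 -2.26]
turn [-0.051  0.025  0.   ]
to [514.5  49.2 200. ] shift [5.349 1.334 0.384]
to [514.5  49.2  72. ] shift [0.  0.  3.2]
```

>>> {"name": "drive_tool", "arguments": {
  "increments": [
    [[0.3,0.1,0,-0.04,0.02,0],[0.7,0.2,0,0,0,0],[0.8,0.2,0,0,0,0],[0.8,0.2,0,0,0,0],[0.8,0.2,0,0,0,0],[0.7,0.2,0,0,0,0],[0.6,0.1,0,0,0,0],[0.3,0,0,0,0,0],[0.1,0,0,0,0,0],[0,0,0,0,0,0],[0,0,0,0,0,0]]
  ]
}}

```text
time_s: 29.15
position: [511.1, 46.5, 207.1]
ee_rot: [2.134, -2.284, -0.012]
ft_force: [-0.5, -0.2, -0.9]
width: 25.4
```

```bash
python3 go.py 86.2 514.5 49.2 200 514.5 49.2 72
```

```text
t 29.15 pos [511.1  46.5 207.1] yaw -93.9 w 25.4 F [-0.5 -0.2 -0.9] j [ 0.08  0.37 -0.3   1.81  0.13  0.99 -1.92]
turn [ 0.093 -0.035 -0.01 ]
to [514.5  49.2 200. ] shift [-0.074 -0.08   0.179]
to [514.5  49.2  72. ] shift [0.  0.  3.2]
```

>>> {"name": "drive_tool", "arguments": {
  "increments": [
    [[-0.05,-0.08,0,0.09,-0.03,0],[0,0,0,0,0,0],[0,0,0.4,0,0,0],[0,0,0.6,0,0,0],[0,0,0.6,0,0,0],[0,0,0.4,0,0,0],[0,0,0,0,0,0],[0,0,0,0,0,0]]
  ]
}}

```text
time_s: 30.15
position: [516.3, 52.0, 126.2]
ee_rot: [-2.148, 2.288, -0.003]
ft_force: [0.5, -0.7, 0.3]
width: 25.2
```

```bash
python3 go.py 86.2 514.5 49.2 72
```

```text
t 30.15 pos [516.3  52.  126.2] yaw -93.62 w 25.2 F [ 0.5 -0.7  0.3] j [ 0.05  0.46 -0.28  1.93  0.18  0.77 -1.97]
turn [-0.023  0.008  0.018]
to [514.5  49.2  72. ] shift [0.072 0.039 1.355]
```

Target release height is about 72 mm, since the grasp was at 59–60 on the worktop and the drawer floor adds 12.

>>> {"name": "drive_tool", "arguments": {
  "increments": [
    [[0.07,0.04,0,0,0,0],[0,0,0,0,0,0],[0,0,0.4,0,0,0],[0,0,0.5,0,0,0],[0,0,0.2,0,0,0],[0,0,0.08,0,0,0],[0,0,0.08,0,0,0],[0,0,0,0,0,0]]
  ]
}}

```text
time_s: 31.15
position: [517.7, 49.2, 78.8]
ee_rot: [-2.142, 2.284, -0.011]
ft_force: [-0.5, 0.1, -0.7]
width: 25.5
```

```bash
python3 go.py 86.2 514.5 49.2 72
```

```text
t 31.15 pos [517.7  49.2  78.8] yaw -93.67 w 25.5 F [-0.5  0.1 -0.7] j [ 0.03  0.53 -0.26  1.98  0.22  0.65 -2.  ]
turn [-0.069  0.014  0.013]
to [514.5  49.2  72. ] shift [0.006 0.079 0.17 ]
```

>>> {"name": "drive_tool", "arguments": {
  "increments": [
    [[0,0.07,0.06,-0.06,0,0],[0,0,0.07,0,0,0],[0,0,0.05,0,0,0],[0,0,0,0,0,0]]
  ]
}}

```text
time_s: 31.65
position: [515.2, 49.5, 71.7]
ee_rot: [-2.147, 2.289, 0.0]
ft_force: [-0.1, -0.5, -1.0]
width: 25.2
```

>>> {"name": "drive_tool", "arguments": {
  "increments": [
    [[0,0,0,0,0,0],[0,0,0,0,0,0],[0,0,0,0,0,0],[0,0,0,0,0,0]]
  ],
  "jaw": 0.45
}}

```text
time_s: 32.15
position: [515.4, 49.6, 72.0]
ee_rot: [-2.147, 2.289, -0.0]
ft_force: [-0.5, -0.6, 1.0]
width: 47.0
```

>>> {"name": "drive_tool", "arguments": {
  "increments": [
    [[0,0,-0.2,0,0,0],[0,0,-0.4,0,0,0],[0,0,-0.6,0,0,0],[0,0,-0.6,0,0,0],[0,0,-0.6,0,0,0],[0,0,-0.3,0,0,0],[0,0,0,0,0,0]]
  ]
}}

```text
time_s: 33.02
position: [514.9, 49.4, 185.7]
ee_rot: [-2.146, 2.288, -0.001]
ft_force: [-0.7, -0.3, 0.1]
width: 47.1
```

```bash
python3 - <<'E'
from h import *
p,d,c=shot('wrist'); save('w2',p)
E
python3 go.py 86.2 425 -10.5 195 425 -10.5 112 580 -20 112
```

```text
t 33.08 pos [514.6  49.3 185.1] yaw -93.65 w 47.1 F [-0.2 -1.2 -0.3] j [ 0.08  0.39 -0.31  1.85  0.14  0.92 -1.93]
turn [-0.014  0.016  0.015]
to [425.  -10.5 195. ] shift [ 1.641  2.135 -0.247]
to [425.  -10.5 112. ] shift [0.    0.    2.075]
to [580. -20. 112.] shift [-0.02  -3.882  0.   ]
```

View pics/w2.png

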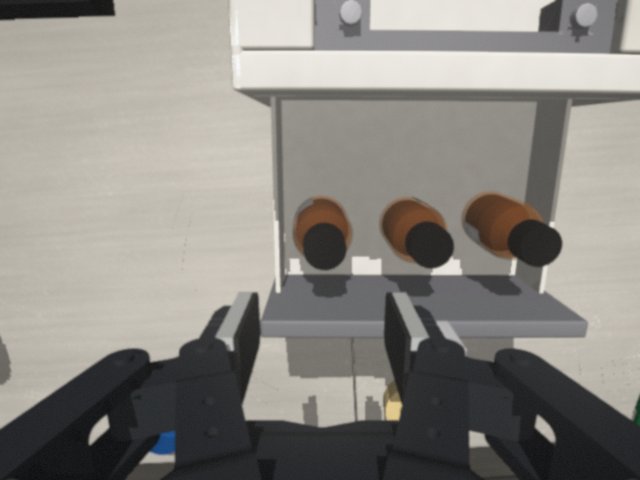

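The wrist view shows all three bottles upright in the drawer at (325,235), (418,235) and (513,230). Now I'll shut the drawer by pushing the tab.

>>> {"name": "drive_tool", "arguments": {
  "increments": [
    [[0.3,0.4,-0.1,0,0.01,0.01],[0.4,0.5,0,0,0,0],[0.4,0.5,0,0,0,0],[0.3,0.5,0,0,0,0],[0.2,0.4,0,0,0,0],[0,0,0,0,0,0],[0,0,0,0,0,0]]
  ],
  "jaw": 1
}}

```text
time_s: 33.95
position: [407.6, -13.5, 184.7]
ee_rot: [2.14, -2.29, -0.009]
ft_force: [0.1, 0.5, 0.2]
width: -0.2
```

```bash
python3 go.py 86.2 420 -10 195 420 -10 112
```

```text
t 33.95 pos [407.6 -13.5 184.7] yaw -93.9 w -0.2 F [0.1 0.5 0.2] j [ 0.22  0.24 -0.31  2.09  0.1   0.83 -1.79]
turn [ 0.052 -0.01  -0.01 ]
to [420. -10. 195.] shift [-0.107 -0.304 -0.257]
to [420. -10. 112.] shift [0.    0.    2.075]
```

>>> {"name": "drive_tool", "arguments": {
  "increments": [
    [[-0.1,-0.1,0,0.05,0,0],[0,0,0.4,0,0,0],[0,0,0.5,0,0,0],[0,0,0.4,0,0,0],[0,0,0.2,0,0,0],[0,0,0,0,0,0],[0,0,0,0,0,0]]
  ]
}}

```text
time_s: 34.83
position: [417.4, -6.0, 123.1]
ee_rot: [-2.147, 2.288, -0.005]
ft_force: [0.9, -0.0, -0.4]
width: -0.2
```

```bash
python3 go.py 86.2 425 -10 112 573 -20 112
```

```text
t 34.83 pos [417.4  -6.  123.1] yaw -93.66 w -0.2 F [ 0.9 -0.  -0.4] j [ 0.17  0.34 -0.29  2.17  0.16  0.64 -1.86]
turn [-0.029  0.005  0.014]
to [425. -10. 112.] shift [ 0.087 -0.197  0.279]
to [573. -20. 112.] shift [ 0.004 -3.708  0.   ]
```

>>> {"name": "drive_tool", "arguments": {
  "increments": [
    [[0.08,0,0.15,0,0,0],[0,0,0.12,0,0,0],[0,-0.12,0,0,0,0],[0,-0.12,0,0,0,0],[0,-0.12,0,0,0,0],[0,-0.12,0,0,0,0],[0,-0.12,0,0,0,0],[0,-0.12,0,0,0,0],[0,-0.12,0,0,0,0],[0,-0.12,0,0,0,0],[0,-0.12,0,0,0,0],[0,-0.12,0,0,0,0],[0,-0.12,0,0,0,0],[0,-0.12,0,0,0,0]]
  ]
}}

```text
time_s: 36.58
position: [478.2, -13.5, 112.8]
ee_rot: [-2.146, 2.289, -0.005]
ft_force: [-2.1, -0.2, 1.3]
width: -0.3
```

```bash
python3 go.py 86.2 573 -20 112
```

```text
t 36.58 pos [478.2 -13.5 112.8] yaw -93.68 w -0.3 F [-2.1 -0.2  1.3] j [ 0.17  0.43 -0.27  2.04  0.18  0.69 -1.85]
turn [-0.027  0.003  0.012]
to [573. -20. 112.] shift [ 0.004 -2.376  0.019]
```

>>> {"name": "drive_tool", "arguments": {
  "increments": [
    [[0,-0.1,0,0,0,0],[0,-0.12,0,0,0,0],[0,-0.12,0,0,0,0],[0,-0.12,0,0,0,0],[0,-0.12,0,0,0,0],[0,-0.12,0,0,0,0],[0,-0.12,0,0,0,0],[0,-0.12,0,0,0,0],[0,-0.12,0,0,0,0],[0,-0.12,0,0,0,0],[0,-0.12,0,0,0,0],[0,-0.12,0,0,0,0],[0,-0.12,0,0,0,0],[0,-0.1,0,0,0,0],[0,-0.1,0,0,0,0]]
  ]
}}

```text
time_s: 38.45
position: [552.4, -18.4, 112.8]
ee_rot: [-2.147, 2.29, -0.004]
ft_force: [-1.4, 0.6, 0.5]
width: 0.2
```

```bash
python3 go.py 86.2 573 -20 112
```

```text
t 38.45 pos [552.4 -18.4 112.8] yaw -93.69 w 0.2 F [-1.4  0.6  0.5] j [ 0.16  0.52 -0.26  1.85  0.19  0.78 -1.83]
turn [-0.023  0.002  0.011]
to [573. -20. 112.] shift [ 0.005 -0.517  0.021]
```

>>> {"name": "drive_tool", "arguments": {
  "increments": [
    [[0,-0.08,0,0,0,0],[0,-0.1,0,0,0,0],[0,-0.1,0,0,0,0],[0,-0.1,0,0,0,0],[0,-0.1,0,0,0,0],[0,-0.1,0,0,0,0]]
  ]
}}

```text
time_s: 39.2
position: [572.3, -19.8, 112.5]
ee_rot: [2.146, -2.288, -0.006]
ft_force: [-21.3, 1.5, 16.0]
width: 0.2
```

>>> {"name": "drive_tool", "arguments": {
  "increments": [
    [[0,-0.1,0,0,0,0],[0,-0.1,0,0,0,0]]
  ]
}}

```text
time_s: 39.45
position: [572.0, -19.9, 112.1]
ee_rot: [2.138, -2.278, -0.023]
ft_force: [-15.4, 0.9, 12.4]
width: -0.2
```

>>> {"name": "drive_tool", "arguments": {
  "increments": [
    [[0,-0.1,0,0,0,0]]
  ]
}}

```text
time_s: 39.58
position: [571.8, -19.9, 112.1]
ee_rot: [2.134, -2.273, -0.031]
ft_force: [-16.5, 1.2, 14.8]
width: -0.0
```

>>> {"name": "drive_tool", "arguments": {
  "increments": [
    [[0,0.4,0,0,0,0],[0,0.5,0,0,0,0],[0,0.2,-0.3,0,0,0],[0,0,-0.6,0,0,0],[0,0,-0.7,0,0,0],[0,0,-0.7,0,0,0],[0,0,-0.5,0,0,0],[0,0,0,0,0,0]]
  ]
}}

```text
time_s: 40.58
position: [536.4, -16.5, 234.6]
ee_rot: [2.141, -2.28, -0.019]
ft_force: [0.2, 0.0, -0.4]
width: 0.1
```

```bash
python3 go.py 177.9 480 -200 250 476.5 -291.6 110
```

```text
t 40.58 pos [536.4 -16.5 234.6] yaw -93.6 w 0.1 F [ 0.2  0.  -0.4] j [ 0.19  0.38 -0.3   1.71  0.12  1.09 -1.78]
turn [ 0.074 -0.089  8.85 ]
to [ 480. -200.  250.] shift [ 1.241 -4.636 -0.385]
to [ 476.5 -291.6  110. ] shift [ 0.004 -2.292  3.5  ]
```

>>> {"name": "drive_tool", "arguments": {
  "increments": [
    [[0,0,-0.2,0,0,-0.9],[0,0,-0.1,0,0,-0.95],[0,0,0,0,0,-0.95],[0,0,0,0,0,-0.95],[0,0,0,0,0,-0.95],[0,0,0,0,0,-0.95],[0,0,0,0,0,-0.95],[0,0,0,0,0,-0.95],[0,0,0,0,0,-0.95],[0,0,0,0,0,-0.4],[0,0,0,0,0,0]]
  ],
  "jaw": 0
}}

```text
time_s: 41.95
position: [538.0, -16.9, 242.3]
ee_rot: [-3.14, 0.046, 0.032]
ft_force: [0.3, 0.1, 0.0]
width: 85.3
```

```bash
python3 go.py -2.1 476.5 -240 240 476.5 -291.6 110
cat > meas.py <<'E'
from h import *
z=None
def rect(X,c,box,zl,zh,zt,name):
    m=np.zeros((480,640),bool);u0,v0,u1,v1=box;m[v0:v1,u0:u1]=True
    m&=(X[...,2]>zl)&(X[...,2]<zh)
    n,l,st,_=cv2.connectedComponentsWithStats(m.astype(np.uint8))
    if n<2: print(name,'none');return
    i=1+st[1:,4].argmax()
    q=np.argwhere(l==i)[:,::-1]; P=plane(q,zt,c)[:,:2]; r=cv2.minAreaRect(P.astype(np.float32))
    print(name,len(q),np.round(r[0],1),np.round(r[1],1),round(r[2],2),'z',round(float(np.nanmedian(X[l==i][:,2])),1))
E
python3 - <<'E'
from meas import *
p,d,c=shot('top');X=cloud(d,c);save('t2',p)
rect(X,c,(385,180,455,245),22,40,30,'handle')
rect(X,c,(390,240,440,280),8,30,18,'cart')
rect(X,c,(260,195,375,260),120,134,132,'tab')
E
```

```text
t 41.95 pos [538.  -16.9 242.3] yaw -1.67 w 85.3 F [0.3 0.1 0. ] j [ 0.45  0.43 -0.69  1.69  0.29  1.15 -0.35]
turn [-0.006  0.116  0.042]
to [ 476.5 -240.   240. ] shift [-1.333  5.629  0.057]
to [ 476.5 -291.6  110. ] shift [0.047 1.289 3.25 ]
handle 110 [ 610.4 -306.2] [63.6 13.5] 71.77 z 29.7
cart 438 [ 476.2 -291.5] [91.1 36. ] 86.69 z 18.0
tab 18 [604.   62.8] [32.5  4.7] 84.82 z 129.3
```

>>> {"name": "drive_tool", "arguments": {
  "increments": [
    [[-0.1,0.5,0,0,0.1,0.04],[-0.2,0.8,0,0,0,0],[-0.2,0.8,0,0,0,0],[-0.2,0.8,0,0,0,0],[-0.2,0.8,0,0,0,0],[-0.2,0.8,0,0,0,0],[-0.2,0.6,0,0,0,0],[-0.1,0.3,0,0,0,0],[0,0,0,0,0,0],[0,0,0,0,0,0]]
  ]
}}

```text
time_s: 43.25
position: [472.6, -234.4, 240.9]
ee_rot: [-3.137, 0.078, 0.001]
ft_force: [-1.0, -0.3, 0.4]
width: 85.3
```

```bash

python3 - <<'E'
from meas import *
p,d,c=shot('top');X=cloud(d,c);save('t3',p[120:300,240:480].repeat(3,0).repeat(3,1))
rect(X,c,(385,180,455,245),22,40,30,'handle')
rect(X,c,(390,240,440,280),8,30,18,'cart')
rect(X,c,(290,195,340,260),115,135,132,'tab')
rect(X,c,(260,135,375,205),128,145,136,'store top')
rect(X,c,(280,145,355,210),90,118,108,'wellfloor')
p,d,c=shot('wrist');save('w3',p);X=cloud(d,c)
rect(X,c,(0,0,640,480),11,24,18,'cart w')
E
python3 go.py -2.1 476.5 -291.6 100  476.5 -291.6 5
```

```text
handle 105 [ 611.  -306.4] [63.6 12.2] 72.64 z 29.0
cart 20 [ 445.5 -276.8] [19.1  5.5] 0.32 z 15.8
tab 253 [617.8 -19.4] [ 25.2 122.8] 1.24 z 129.1
store top 2714 [672.8 -26.1] [209.8 149. ] 86.41 z 135.6
wellfloor 1537 [675.6 -26.4] [116.8  95.6] 86.22 z 108.6
cart w 3178 [ 432.5 -317.9] [90.7 35. ] 86.48 z 18.1
t 43.35 pos [ 472.6 -234.4  240.9] yaw -2.82 w 85.7 F [0.1 0.  0.1] j [ 0.87  0.4  -0.66  1.73  0.27  1.1   0.08]
turn [-0.017  0.005 -0.072]
to [ 476.5 -291.6  100. ] shift [0.15  1.427 3.523]
to [ 476.5 -291.6    5. ] shift [0.    0.    2.375]
```

View pics/t3.png

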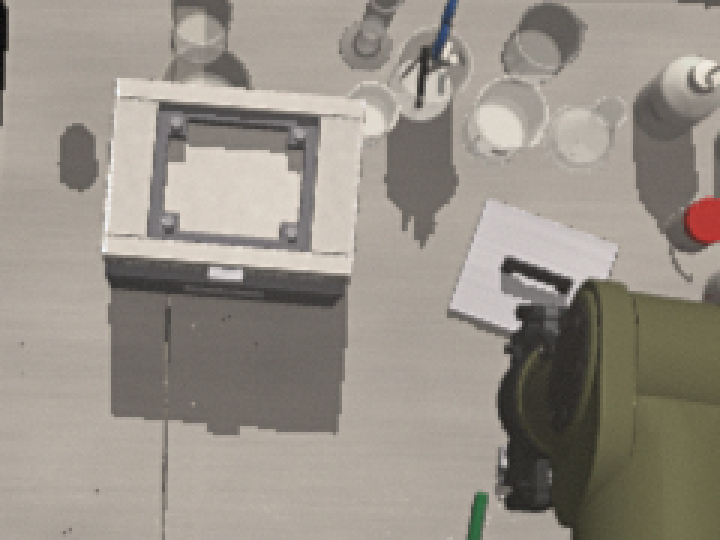

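View pics/w3.png

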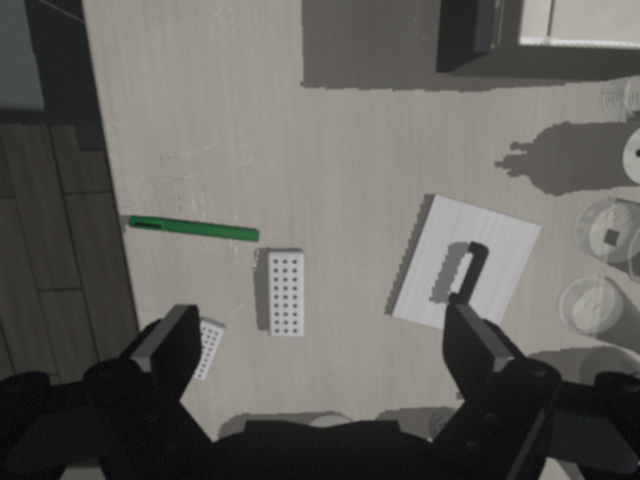

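The top crop shows the drawer shut flush under the store top. The wrist view shows the cartridge at (286,292). It was knocked aside and is now at (432.5,-317.9), so I'm using that position.

>>> {"name": "drive_tool", "arguments": {
  "increments": [
    [[-0.5,1,0,0,0,0.07],[-0.4,0.8,0.3,0,0,0],[0,0.1,0.6,0,0,0],[0,0,0.7,0,0,0],[0,0,0.6,0,0,0],[0,0,0.3,0,0,0],[0,0,0,0,0,0],[0,0,0,0,0,0]]
  ]
}}

```text
time_s: 44.35
position: [437.1, -304.9, 140.3]
ee_rot: [-3.138, 0.081, -0.008]
ft_force: [0.2, -0.3, -0.4]
width: 85.3
```

```bash
python3 - <<'E'
from meas import *
p,d,c=shot('wrist');X=cloud(d,c)
rect(X,c,(0,0,640,480),11,24,18,'cart w')
E
python3 go.py -3.6 432.5 -317.9 100  432.5 -317.9 3
```

```text
cart w 6486 [ 432.5 -318.5] [89.4 35.5] 86.5 z 18.1
t 44.4 pos [ 437.1 -304.9  140.4] yaw -2.97 w 85.3 F [-0.2 -0.1  0.4] j [ 0.96  0.51 -0.6   1.87  0.36  0.87  0.14]
turn [-0.012 -0.029  0.063]
to [ 432.5 -317.9  100. ] shift [-0.095  0.331  1.01 ]
to [ 432.5 -317.9    3. ] shift [0.    0.    2.425]
```

>>> {"name": "drive_tool", "arguments": {
  "increments": [
    [[-0.09,0.33,0,0,-0.03,0.06],[0,0,0,0,0,0],[0,0,0.5,0,0,0],[0,0,0.7,0,0,0],[0,0,0.7,0,0,0],[0,0,0.4,0,0,0],[0,0,0.2,0,0,0],[0,0,0,0,0,0]]
  ]
}}

```text
time_s: 45.4
position: [434.7, -322.2, 41.1]
ee_rot: [3.137, -0.105, 0.009]
ft_force: [-0.4, -0.7, -0.4]
width: 85.9
```

```bash
python3 go.py -3.6 432.5 -318.3 3
```

```text
t 45.4 pos [ 434.7 -322.2   41.1] yaw -3.85 w 85.9 F [-0.4 -0.7 -0.4] j [ 0.91  0.64 -0.49  1.95  0.48  0.66  0.05]
turn [ 0.015 -0.032 -0.025]
to [ 432.5 -318.3    3. ] shift [-0.06  -0.094  0.953]
```

>>> {"name": "drive_tool", "arguments": {
  "increments": [
    [[-0.06,-0.09,0,0.01,-0.03,-0.02],[0,0,0.3,0,0,0],[0,0,0.35,0,0,0],[0,0,0.2,0,0,0],[0,0,0.05,0,0,0],[0,0,0,0,0,0]]
  ]
}}

```text
time_s: 46.15
position: [433.3, -318.7, 3.9]
ee_rot: [3.138, -0.1, 0.003]
ft_force: [0.4, 0.3, -0.3]
width: 85.4
```

```bash
python3 go.py -3.6 432.5 -318.3 3
```

```text
t 46.15 pos [ 433.3 -318.7    3.9] yaw -3.63 w 85.4 F [ 0.4  0.3 -0.3] j [ 0.88  0.7  -0.45  1.98  0.53  0.58  0.  ]
turn [ 0.011 -0.011 -0.003]
to [ 432.5 -318.3    3. ] shift [-0.02  -0.009  0.022]
```

>>> {"name": "drive_tool", "arguments": {
  "increments": [
    [[0,0,0,0,0,0],[0,0,0,0,0,0],[0,0,0,0,0,0],[0,0,0,0,0,0],[0,0,0,0,0,0],[0,0,0,0,0,0]]
  ],
  "jaw": 1
}}

```text
time_s: 46.9
position: [433.7, -319.1, 4.9]
ee_rot: [3.137, -0.1, 0.005]
ft_force: [0.6, 0.0, -0.8]
width: 34.2
```

>>> {"name": "drive_tool", "arguments": {
  "increments": [
    [[0,0,-0.3,0,0,0],[0,0,-0.6,0,0,0],[0,0,-0.8,0,0,0],[0,0,-0.8,0,0,0],[0,0,-0.8,0,0,0],[0,0,-0.8,0,0,0],[0,0,-0.8,0,0,0],[0,0,-0.4,0,0,0],[0,0,0,0,0,0]]
  ]
}}

```text
time_s: 48.02
position: [432.4, -316.7, 229.4]
ee_rot: [3.137, -0.096, 0.007]
ft_force: [0.4, -0.3, -0.8]
width: 34.6
```

```bash
python3 go.py -3.8 676 -26.4 230 676 -26.4 114
```

```text
t 48.02 pos [ 432.4 -316.7  229.4] yaw -3.5 w 34.6 F [ 0.4 -0.3 -0.8] j [ 1.03  0.41 -0.64  1.74  0.28  1.08  0.23]
turn [ 0.017 -0.025  0.03 ]
to [676.  -26.4 230. ] shift [ 5.596 -7.645 -0.016]
to [676.  -26.4 114. ] shift [0.  0.  2.9]
```

>>> {"name": "drive_tool", "arguments": {
  "increments": [
    [[0.3,-0.4,0,0,-0.02,0.03],[0.5,-0.7,0,0,0,0],[0.5,-0.7,0,0,0,0],[0.5,-0.7,0,0,0,0],[0.5,-0.7,0,0,0,0],[0.5,-0.7,0,0,0,0],[0.5,-0.7,0,0,0,0],[0.5,-0.7,0,0,0,0],[0.5,-0.7,0,0,0,0],[0.5,-0.6,0,0,0,0],[0.3,-0.4,0,0,0,0],[0.1,-0.1,0,0,0,0],[0,0,0,0,0,0],[0,0,0,0,0,0]]
  ]
}}

```text
time_s: 49.78
position: [657.5, -41.2, 216.7]
ee_rot: [3.138, -0.109, -0.029]
ft_force: [0.2, -1.1, -0.5]
width: 34.2
```

```bash
python3 - <<'E'
from meas import *
p,d,c=shot('wrist');X=cloud(d,c);save('w4',p)
rect(X,c,(0,0,640,480),100,118,108,'wellfloor')
rect(X,c,(0,0,640,480),124,132,128,'ledge')
rect(X,c,(0,0,640,480),132.6,145,136,'top')
E
python3 go.py -3.8 676 -26.4 150 676 -26.4 114
```

```text
wellfloor 16490 [669.9 -26.7] [119.5 100.6] 86.14 z 108.3
ledge 13778 [669.7 -26.3] [139.1 118.9] 86.15 z 128.3
top 37316 [669.3 -15.3] [189.5 151.9] 86.23 z 136.2
t 49.83 pos [657.6 -41.3 216.7] yaw -4.02 w 34.3 F [-0.1 -0.6 -0.5] j [ 0.36  0.63 -0.62  1.4   0.37  1.25 -0.36]
turn [ 0.015  0.107 -0.022]
to [676.  -26.4 150. ] shift [ 0.435 -0.403  1.667]
to [676.  -26.4 114. ] shift [0.  0.  0.9]
```

View pics/w4.png

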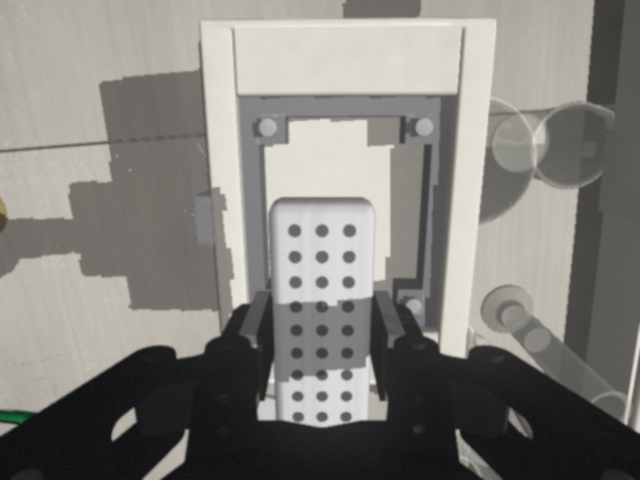

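The wrist view shows the well opening, bounded by about (240,95)–(455,330), and the held cartridge at (322,310), aligned with it. The well centre reads (670,-26.5) in this close view.

>>> {"name": "drive_tool", "arguments": {
  "increments": [
    [[0.3,-0.4,0,0.01,0.1,-0.02],[0,0,0,0,0,0],[0,0,0.4,0,0,0],[0,0,0.5,0,0,0],[0,0,0.3,0,0,0],[0,0,0,0,0,0],[0,0,0,0,0,0]]
  ]
}}

```text
time_s: 50.7
position: [670.7, -27.0, 165.2]
ee_rot: [3.138, -0.107, -0.001]
ft_force: [-0.0, -0.1, -1.2]
width: 34.6
```

```bash
python3 go.py -3.8 670.5 -26.5 113.5
```

```text
t 50.7 pos [670.7 -27.  165.2] yaw -3.91 w 34.6 F [-0.  -0.1 -1.2] j [ 0.33  0.68 -0.6   1.45  0.4   1.13 -0.4 ]
turn [ 0.009  0.004 -0.011]
to [670.5 -26.5 113.5] shift [-0.005 -0.011  1.291]
```

>>> {"name": "drive_tool", "arguments": {
  "increments": [
    [[0,0,0.3,0,0,0],[0,0,0.4,0,0,0],[0,0,0.3,0,0,0],[0,0,0.1,0,0,0],[0,0,0,0,0,0]]
  ]
}}

```text
time_s: 51.32
position: [670.8, -27.1, 118.3]
ee_rot: [3.138, -0.107, -0.0]
ft_force: [0.1, -0.4, -0.6]
width: 34.7
```

```bash
python3 go.py -3.8 670.5 -26.5 113.5
```

```text
t 51.33 pos [670.8 -27.1 118.3] yaw -3.92 w 34.7 F [ 0.1 -0.4 -0.6] j [ 0.32  0.72 -0.58  1.51  0.43  1.04 -0.43]
turn [ 0.009  0.001 -0.012]
to [670.5 -26.5 113.5] shift [-0.008 -0.015  0.12 ]
```

>>> {"name": "drive_tool", "arguments": {
  "increments": [
    [[0,0,0.06,0,0,0],[0,0,0.05,0,0,0],[0,0,0,0,0,0]]
  ]
}}

```text
time_s: 51.7
position: [671.4, -27.0, 114.5]
ee_rot: [3.138, -0.107, 0.002]
ft_force: [-1.1, 0.1, -0.6]
width: 34.5
```

>>> {"name": "drive_tool", "arguments": {
  "increments": [
    [[0,0,0,0,0,0],[0,0,0,0,0,0],[0,0,0,0,0,0]]
  ],
  "jaw": 0.45
}}

```text
time_s: 52.08
position: [671.9, -26.9, 115.4]
ee_rot: [3.138, -0.107, 0.004]
ft_force: [0.0, -0.4, 0.3]
width: 47.1
```

>>> {"name": "drive_tool", "arguments": {
  "increments": [
    [[0,0,-0.15,0,0,0],[0,0,-0.3,0,0,0],[0,0,-0.6,0,0,0],[0,0,-0.7,0,0,0],[0,0,-0.6,0,0,0],[0,0,-0.3,0,0,0],[0,0,0,0,0,0]]
  ]
}}

```text
time_s: 52.95
position: [671.9, -26.2, 229.0]
ee_rot: [3.139, -0.107, 0.009]
ft_force: [-1.1, -0.1, 0.2]
width: 46.8
```

```bash
python3 - <<'E'
from meas import *
p,d,c=shot('wrist');X=cloud(d,c)
rect(X,c,(0,0,640,480),120,127,126,'cart')
rect(X,c,(0,0,640,480),100,118,108,'wellfloor')
rect(X,c,(0,0,640,480),118,132.6,128,'ledge')
rect(X,c,(0,0,640,480),132.6,145,136,'top')
E
python3 go.py -20 600 -270 240 611 -306 150
```

```text
cart 6811 [671.  -26.6] [88.9 35.5] 86.09 z 126.0
wellfloor 15912 [669.2 -28.3] [120.4 100.1] 86.15 z 108.3
ledge 10820 [670.4 -12.3] [111.9 119.2] 86.39 z 128.2
top 29813 [668.4  -1.7] [162.3 155.5] 86.17 z 136.2
t 53.0 pos [671.7 -26.3 228.3] yaw -3.9 w 46.8 F [ 0.4  0.3 -0.1] j [ 0.33  0.63 -0.62  1.37  0.37  1.25 -0.37]
turn [ 0.    -0.028  1.61 ]
to [ 600. -270.  240.] shift [ 0.4    6.337 -0.293]
to [ 611. -306.  150.] shift [0.566 0.752 2.25 ]
```

>>> {"name": "drive_tool", "arguments": {
  "increments": [
    [[0,0,-0.1,0,-0.03,0.8],[0,0,-0.1,0,0,0.8],[0,0.5,0,0,0,0],[0.1,0.8,0,0,0,0],[0.1,0.8,0,0,0,0],[0.1,0.8,0,0,0,0],[0.1,0.8,0,0,0,0],[0.1,0.8,0,0,0,0],[0,0.6,0,0,0,0],[0,0.4,0,0,0,0],[0,0.2,0,0,0,0],[0,0,0,0,0,0],[0,0,0,0,0,0]]
  ],
  "jaw": 0
}}

```text
time_s: 54.62
position: [600.8, -266.1, 224.9]
ee_rot: [3.092, -0.518, -0.032]
ft_force: [0.9, 0.4, -0.4]
width: 85.0
```

```bash
python3 - <<'E'
from meas import *
p,d,c=shot('wrist');X=cloud(d,c);save('w5',p)
rect(X,c,(0,0,640,480),24,36,30,'handle')
rect(X,c,(0,0,640,480),4,14,8,'plate')
p,d,c=shot('top');X=cloud(d,c)
rect(X,c,(385,180,455,245),22,40,30,'handle')
E
python3 go.py -19 611 -306 150
```

```text
handle 2662 [ 750.5 -272.9] [45.7 48.3] 9.6 z 30.0
plate 15187 [ 608.5 -306.5] [129.8 109.6] 71.14 z 8.2
handle 46 [ 616.5 -288.7] [28.4 12.2] 72.64 z 30.3
t 54.73 pos [ 600.9 -266.   225. ] yaw -19.0 w 85.3 F [ 0.8 -0.8 -1.1] j [ 0.67  0.61 -0.54  1.39  0.32  1.25 -0.23]
turn [0.054 0.109 0.   ]
to [ 611. -306.  150.] shift [0.565 0.862 1.874]
```

View pics/w5.png

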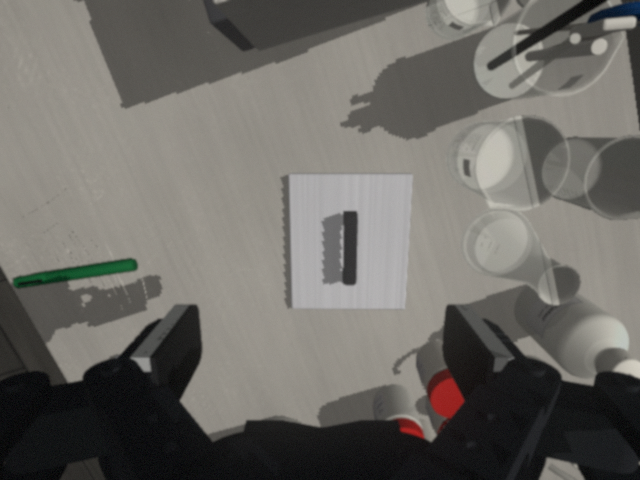

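The wrist view shows the cover plate at (350,240) with its handle from (350,212) to (348,283), level and clear of its neighbours. The plate centre is (608.5,-306.5) at yaw -18.9°.

>>> {"name": "drive_tool", "arguments": {
  "increments": [
    [[0.25,0.45,0,0.05,0.1,0],[0.25,0.45,0,0,0,0],[0,0,0,0,0,0],[0,0,0.5,0,0,0],[0,0,0.7,0,0,0],[0,0,0.7,0,0,0],[0,0,0.5,0,0,0],[0,0,0,0,0,0],[0,0,0,0,0,0]]
  ]
}}

```text
time_s: 55.85
position: [610.8, -307.8, 128.3]
ee_rot: [-3.099, 0.514, -0.01]
ft_force: [0.7, -0.2, 0.4]
width: 85.2
```

```bash
python3 - <<'E'
from meas import *
p,d,c=shot('wrist');X=cloud(d,c)
rect(X,c,(100,0,500,300),24,36,30,'handle')
E
python3 go.py -18.9 608.5 -306.5 60 608.5 -306.5 11
```

```text
handle 1901 [ 608.6 -306. ] [63.6 11.5] 71.35 z 29.9
t 55.9 pos [ 610.7 -307.8  128.3] yaw -18.84 w 85.8 F [-0.5  0.   0.4] j [ 0.71  0.71 -0.52  1.47  0.38  1.05 -0.21]
turn [-0.009 -0.035  0.006]
to [ 608.5 -306.5   60. ] shift [-0.063 -0.013  1.708]
to [ 608.5 -306.5   11. ] shift [0.    0.    1.225]
```

>>> {"name": "drive_tool", "arguments": {
  "increments": [
    [[-0.06,-0.02,0.2,0,-0.03,0],[0,0,0.5,0,0,0],[0,0,0.7,0,0,0],[0,0,0.7,0,0,0],[0,0,0.4,0,0,0],[0,0,0,0,0,0],[0,0,0,0,0,0]]
  ]
}}

```text
time_s: 56.78
position: [611.6, -306.6, 29.7]
ee_rot: [3.099, -0.514, 0.013]
ft_force: [-0.3, 0.4, 0.5]
width: 86.0
```

```bash
python3 go.py -18.8 608.5 -306.2 11
```

```text
t 56.77 pos [ 611.6 -306.6   29.7] yaw -18.85 w 86.0 F [-0.3  0.4  0.5] j [ 0.69  0.82 -0.47  1.56  0.45  0.87 -0.27]
turn [-0.005 -0.047 -0.005]
to [ 608.5 -306.2   11. ] shift [-0.078  0.015  0.468]
```

>>> {"name": "drive_tool", "arguments": {
  "increments": [
    [[-0.08,0.01,0.15,0,-0.05,0],[0,0,0.18,0,0,0],[0,0,0.1,0,0,0],[0,0,0,0,0,0]]
  ]
}}

```text
time_s: 57.28
position: [609.4, -306.5, 13.4]
ee_rot: [-3.099, 0.515, -0.003]
ft_force: [0.5, 0.6, 0.7]
width: 85.2
```

```bash
python3 go.py -18.8 608.5 -306.2 12
```

```text
t 57.27 pos [ 609.4 -306.5   13.4] yaw -18.87 w 85.2 F [0.5 0.6 0.7] j [ 0.68  0.84 -0.46  1.57  0.45  0.85 -0.28]
turn [-0.002 -0.012 -0.007]
to [ 608.5 -306.2   12. ] shift [-0.023  0.001  0.036]
```

>>> {"name": "drive_tool", "arguments": {
  "increments": [
    [[0,0,0,0,0,0],[0,0,0,0,0,0],[0,0,0,0,0,0],[0,0,0,0,0,0],[0,0,0,0,0,0],[0,0,0,0,0,0],[0,0,0,0,0,0]]
  ],
  "jaw": 1
}}

```text
time_s: 58.15
position: [609.7, -306.5, 14.1]
ee_rot: [3.099, -0.515, 0.004]
ft_force: [0.3, 0.2, 0.8]
width: 10.1
```

>>> {"name": "drive_tool", "arguments": {
  "increments": [
    [[0,0,-0.3,0,0,0],[0,0,-0.5,0,0,0],[0,0,-0.7,0,0,0],[0,0,-0.7,0,0,0],[0,0,-0.7,0,0,0],[0,0,-0.7,0,0,0],[0,0,-0.7,0,0,0],[0,0,-0.4,0,0,0],[0,0,0,0,0,0]]
  ]
}}

```text
time_s: 59.28
position: [608.2, -305.4, 216.4]
ee_rot: [3.099, -0.513, 0.007]
ft_force: [-0.0, -0.2, -2.5]
width: 10.1
```

```bash
python3 go.py -3.8 670 -26.5 210 670 -26.5 148
```

```text
t 59.27 pos [ 608.2 -305.4  216.4] yaw -18.8 w 10.1 F [-0.  -0.2 -2.5] j [ 0.72  0.64 -0.54  1.36  0.33  1.23 -0.17]
turn [-0.    -0.027 -1.5  ]
to [670.  -26.5 210. ] shift [ 1.078 -7.06   0.16 ]
to [670.  -26.5 148. ] shift [0.   0.   1.55]
```

>>> {"name": "drive_tool", "arguments": {
  "increments": [
    [[0,0,0,0,-0.02,-0.75],[0,0,0,0,0,-0.75],[0.1,-0.4,0,0,0,0],[0.1,-0.7,0,0,0,0],[0.15,-0.8,0,0,0,0],[0.15,-0.8,0,0,0,0],[0.15,-0.8,0,0,0,0],[0.15,-0.8,0,0,0,0],[0.1,-0.8,0,0,0,0],[0.1,-0.7,0,0,0,0],[0.05,-0.5,0,0,0,0],[0,-0.3,0,0,0,0],[0,0,0,0,0,0],[0,0,0,0,0,0]]
  ]
}}

```text
time_s: 61.02
position: [665.3, -24.3, 206.3]
ee_rot: [-3.131, 0.129, 0.024]
ft_force: [0.6, -0.1, -2.9]
width: 10.6
```

```bash
python3 - <<'E'
from h import *
p,d,c=shot('wrist');X=cloud(d,c);save('w6',p)
np.savez('w6.npz',X=X)
E
python3 go.py -3.8 670 -26.5 160
```

```text
t 61.08 pos [665.3 -24.3 206.4] yaw -4.72 w 10.6 F [-0.4  0.9 -2.9] j [ 0.33  0.65 -0.61  1.4   0.36  1.23 -0.39]
turn [-0.046  0.091 -0.092]
to [670.  -26.5 160. ] shift [0.12  0.048 1.16 ]
```

View pics/w6.png

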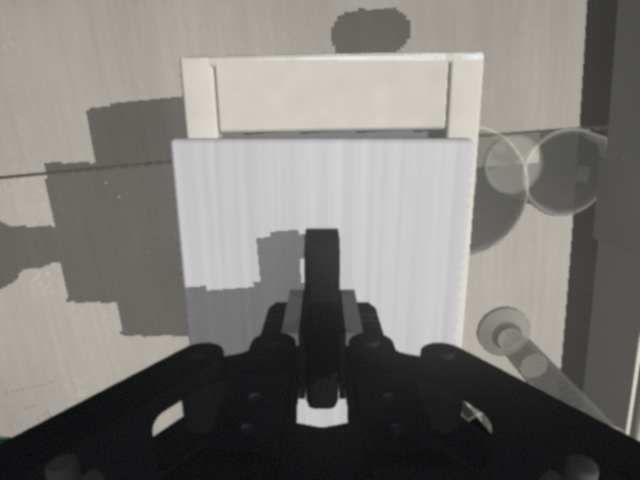

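The wrist view shows the cover held level above the well, with its far edge at row 140 and its sides at columns 175–470. I'll measure its pose in the grasp.

```bash
python3 - <<'E'
from meas import *
X=np.load('w6.npz')['X']; m=(abs(X[...,2]-201)<5); m[320:]=False
n,l,st,_=cv2.connectedComponentsWithStats(m.astype(np.uint8)); i=1+st[1:,4].argmax(); m=l==i
P=X[m]; print(len(P),np.median(P[:,2]))
A=np.c_[P[:,:2],np.ones(len(P))]; k=np.linalg.lstsq(A,P[:,2],rcond=None)[0]; print('slope deg',np.degrees(k[:2]))
# side edges per row in image: leftmost/rightmost
L=[];Rr=[]
for v in range(160,300,2):
    u=np.flatnonzero(m[v]); L.append(X[v,u[0],:2]);Rr.append(X[v,u[-1],:2])
L=np.array(L);Rr=np.array(Rr)
T=[]
for u in range(200,450,3):
    v=np.flatnonzero(m[:,u]); T.append(X[v[0],u,:2])
T=np.array(T)
def fit(Q):
    x,y,a,b=cv2.fitLine(Q.astype(np.float32),cv2.DIST_HUBER,0,.01,.01).ravel(); return np.degrees(np.arctan2(y,x)),np.array([a,b]).round(1)
for n,Q in(('L',L),('R',Rr),('T',T)): print(n,fit(Q))
s=np.array([665.3,-24.3]);a=np.radians(-4.72);ex=np.array([np.cos(a),np.sin(a)]);ey=np.array([-np.sin(a),np.cos(a)])
for n,Q in(('L',L),('R',Rr),('T',T)): print(n,np.median((Q-s)@ex).round(1),np.median((Q-s)@ey).round(1))
E
```

```text
47404 200.80454725165583
slope deg [-0.93987755  0.37381532]
L (np.float32(85.36289), array([614.3,  22.4], dtype=float32))
R (np.float32(85.15039), array([ 7.214e+02, -5.000e-01], dtype=float32))
T (np.float32(-4.661289), array([679.6,  39. ], dtype=float32))
L -54.7 30.7
R 53.9 30.8
T 0.6 64.2
```

>>> {"name": "drive_tool", "arguments": {
  "increments": [
    [[0.12,0.03,0,-0.05,0.09,-0.09],[0,0,0,0,0,0],[0,0,0.3,0,0,0],[0,0,0.4,0,0,0],[0,0,0.2,0,0,0],[0,0,0,0,0,0],[0,0,0,0,0,0]]
  ]
}}

```text
time_s: 61.95
position: [669.7, -29.2, 166.5]
ee_rot: [3.137, -0.109, -0.002]
ft_force: [-0.0, 0.2, -2.8]
width: 10.4
```

```bash
python3 go.py -3.8 670.4 -25.8 156  670.4 -25.8 147
```

```text
t 61.95 pos [669.7 -29.2 166.5] yaw -3.99 w 10.4 F [-0.   0.2 -2.8] j [ 0.33  0.68 -0.59  1.46  0.4   1.13 -0.4 ]
turn [ 0.014  0.006 -0.019]
to [670.4 -25.8 156. ] shift [ 0.011 -0.087  0.262]
to [670.4 -25.8 147. ] shift [0.    0.    0.225]
```

>>> {"name": "drive_tool", "arguments": {
  "increments": [
    [[0.01,-0.09,0,0.01,0,-0.02],[0,0,0,0,0,0],[0,0,0.15,0,0,0],[0,0,0,0,0,0]]
  ]
}}

```text
time_s: 62.45
position: [671.0, -25.0, 161.2]
ee_rot: [3.14, -0.103, 0.001]
ft_force: [-0.6, 0.1, -3.1]
width: 10.7
```

```bash
python3 go.py -3.8 670.4 -25.8 156  670.4 -25.8 147; python3 - <<'E'
from meas import *
p,d,c=shot('wrist');X=cloud(d,c);save('w7',p);np.savez('w7.npz',X=X)
E
```

```text
t 62.45 pos [671.  -25.  161.2] yaw -3.76 w 10.7 F [-0.6  0.1 -3.1] j [ 0.32  0.68 -0.59  1.46  0.4   1.12 -0.4 ]
turn [ 0.002 -0.005  0.004]
to [670.4 -25.8 156. ] shift [-0.013  0.02   0.129]
to [670.4 -25.8 147. ] shift [0.    0.    0.225]
```

View pics/w7.png

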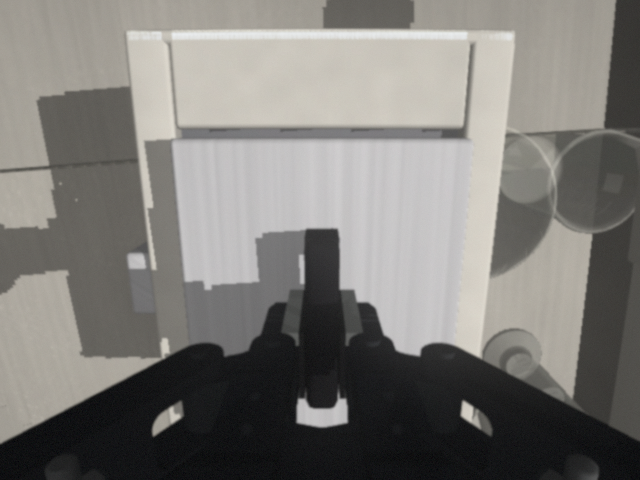

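```bash
python3 - <<'E'
from meas import *
c=arm.get_calibration('wrist');X=np.load('w7.npz')['X']; p=cv2.imread('pics/w7.png',0)
a=np.radians(-3.84);ex=np.array([np.cos(a),np.sin(a)]);ey=np.array([-np.sin(a),np.cos(a)])
w=np.array([670,-26.5]); 
print('gray col250',p[118:145,250]);print('z',X[118:145,250,2].round(0))
print('gray row132',p[133,165:190],p[133,455:480]); print(X[133,165:190,2].round(0),X[133,455:480,2].round(0))
ed=[]
for u in range(190,460,10):
    z=X[100:140,u,2]; v=100+np.flatnonzero(abs(z-136)<1.5).max(); ed.append((u,v+.5))
P=plane(ed,136,c)[:,:2]; print('far edge local y',np.median((P-w)@ey).round(1))
z=X[133,:,2]
for r in (130,133,136):
    z=X[r]; q=np.flatnonzero((abs(z[:,2]-136)<1.5)); l=q[q<250].max()+.5; rr=q[q>400].min()-.5
    P=plane([[l,r],[rr,r]],136,c)[:,:2]; print(r,l,rr,((P-w)@ex).round(1))
m=abs(X[...,2]-155.5)<4; t=[]
for u in range(200,450,5):
    v=np.flatnonzero(m[:300,u]); t.append(X[v[0],u,:2])
print('cover far edge local y',np.median((np.array(t)-w)@ey).round(1))
L=[];R=[]
for v in range(160,280,4):
    u=np.flatnonzero(m[v]); L.append(X[v,u[0],:2]);R.append(X[v,u[-1],:2])
print('cover x',np.median((np.array(L)-w)@ex).round(1),np.median((np.array(R)-w)@ex).round(1))
E
```

```text
gray col250 [198 200 200 199 199 197 187 177 162 141 122 117 118 121 121 122 122 122
 119 120 130 151 166 175 181 187 188]
z [136. 136. 136. 137. 137. 136. 137. 136. 137. 135. 135. 127. 128. 128.
 128. 128. 129. 128. 129. 129. 154. 155. 155. 157. 155. 155. 155.]
gray row132 [206 208 206 209 208 211 213 215 215 205 186 166 159 157 154 149 136 121
 117 116 116 115 116 115 119] [ 86  86  87  87  90  89  89  93  96 109 121 138 159 177 192 200 201 202
 201 201 202 203 202 203 202]
[136. 137. 136. 136. 136. 135. 136. 136. 136. 135. 135. 135. 134. 132.
 130. 129. 129. 128. 128. 128. 127. 127. 128. 128. 129.] [128. 128. 127. 127. 131. 129. 134. 134. 134. 136. 135. 137. 137. 135.
 137. 136. 137. 136. 136. 137. 137. 135. 137. 136. 137.]
far edge local y 69.2
130 174.5 462.5 [-58.3  57.2]
133 176.5 463.5 [-57.6  57.7]
136 177.5 462.5 [-57.3  57.4]
cover far edge local y 65.6
cover x -53.8 54.8
```

The opening centre and the cover agree to within about 0.5 mm in both axes, so I'm lowering it.

>>> {"name": "drive_tool", "arguments": {
  "increments": [
    [[-0.012,0,0.1,0,0,0],[0,0,0.1,0,0,0],[0,0,0.08,0,0,0],[0,0,0,0,0,0]]
  ]
}}

```text
time_s: 63.0
position: [670.6, -25.1, 149.4]
ee_rot: [3.139, -0.103, 0.002]
ft_force: [-0.8, -0.2, -2.8]
width: 10.5
```

```bash
python3 go.py -3.8 670.4 -25.5 147
```

```text
t 63.0 pos [670.6 -25.1 149.4] yaw -3.77 w 10.5 F [-0.8 -0.2 -2.8] j [ 0.32  0.69 -0.59  1.48  0.41  1.1  -0.41]
turn [ 0.002 -0.007  0.003]
to [670.4 -25.5 147. ] shift [-0.005  0.009  0.059]
```

>>> {"name": "drive_tool", "arguments": {
  "increments": [
    [[0,0,0.06,0,0,0],[0,0,0.05,0,0,0]]
  ]
}}

```text
time_s: 63.25
position: [670.8, -25.1, 146.2]
ee_rot: [3.139, -0.104, 0.004]
ft_force: [-3.3, -0.8, 8.2]
width: 10.4
```

>>> {"name": "drive_tool", "arguments": {
  "increments": [
    [[0,0,0.08,0,0,0],[0,0,0.08,0,0,0]]
  ]
}}

```text
time_s: 63.5
position: [670.9, -25.1, 143.1]
ee_rot: [3.138, -0.104, 0.007]
ft_force: [-4.8, -1.3, 9.1]
width: 10.1
```

>>> {"name": "drive_tool", "arguments": {
  "increments": [
    [[0,0,0.1,0,0,0],[0,0,0.1,0,0,0]]
  ]
}}

```text
time_s: 63.75
position: [670.9, -25.1, 141.9]
ee_rot: [3.136, -0.105, 0.013]
ft_force: [-11.6, -1.2, 29.0]
width: 10.3
```

>>> {"name": "drive_tool", "arguments": {
  "increments": [
    [[0,0,0,0,0,0],[0,0,0,0,0,0]]
  ]
}}

```text
time_s: 64.0
position: [671.2, -25.1, 143.3]
ee_rot: [3.135, -0.105, 0.016]
ft_force: [0.4, 0.5, -3.3]
width: 10.3
```

>>> {"name": "drive_tool", "arguments": {
  "increments": [
    [[0,0,0,0,0,0],[0,0,0,0,0,0],[0,0,0,0,0,0]]
  ],
  "jaw": 0.5
}}

```text
time_s: 64.38
position: [671.7, -25.0, 143.0]
ee_rot: [3.136, -0.105, 0.017]
ft_force: [0.6, 0.1, 0.0]
width: 42.8
```

>>> {"name": "drive_tool", "arguments": {
  "increments": [
    [[0,0,-0.1,0,0,0],[0,0,-0.3,0,0,0],[0,0,-0.6,0,0,0],[0,0,-0.7,0,0,0],[0,0,-0.6,0,0,0],[0,0,-0.3,0,0,0],[0,0,0,0,0,0]]
  ]
}}

```text
time_s: 65.25
position: [671.0, -24.0, 254.0]
ee_rot: [3.137, -0.105, 0.021]
ft_force: [-0.1, -0.4, -1.0]
width: 42.7
```

```bash
cat > flush.py <<'E'
from meas import *
import sys
p,d,c=shot('wrist');X=cloud(d,c);save(sys.argv[1],p)
a=np.radians(-3.84);ex=np.array([np.cos(a),np.sin(a)]);ey=np.array([-np.sin(a),np.cos(a)])
Q=X[...,:2]-[670,-26]; lx,ly=Q@ex,Q@ey
mk=np.ones((480,640),bool); mk[300:]=False
m=(abs(lx)<50)&(abs(ly)<60)&(abs(lx)>10)&mk&(abs(X[...,2]-136)<12)
A=np.c_[lx[m],ly[m],np.ones(m.sum())]; k,*_=np.linalg.lstsq(A,X[...,2][m],rcond=None)
print('plate plane at +-55,+-65:',[round(float(k@[sx*55,sy*65,1]),2) for sx in(-1,1) for sy in(-1,1)],m.sum())
t=(((abs(lx)>61)&(abs(lx)<73)&(abs(ly)<100))|((abs(ly)>75)&(abs(ly)<100)&(abs(lx)<70)))&mk&(abs(X[...,2]-136)<6)
A=np.c_[lx[t],ly[t],np.ones(t.sum())]; k,*_=np.linalg.lstsq(A,X[...,2][t],rcond=None)
print('store top plane there   :',[round(float(k@[sx*55,sy*65,1]),2) for sx in(-1,1) for sy in(-1,1)],t.sum())
E
python3 flush.py w8; python3 go.py -3.8 655 -90 235
```

```text
plate plane at +-55,+-65: [136.27, 136.24, 136.31, 136.28] 18509
store top plane there   : [136.25, 136.18, 136.32, 136.25] 16892
t 65.3 pos [670.8 -24.1 253.3] yaw -3.82 w 42.4 F [-0.4 -0.1 -0.6] j [ 0.33  0.61 -0.62  1.34  0.36  1.29 -0.36]
turn [ 0.016 -0.07  -0.002]
to [655. -90. 235.] shift [-0.284  1.67   0.456]
```

View pics/w8.png

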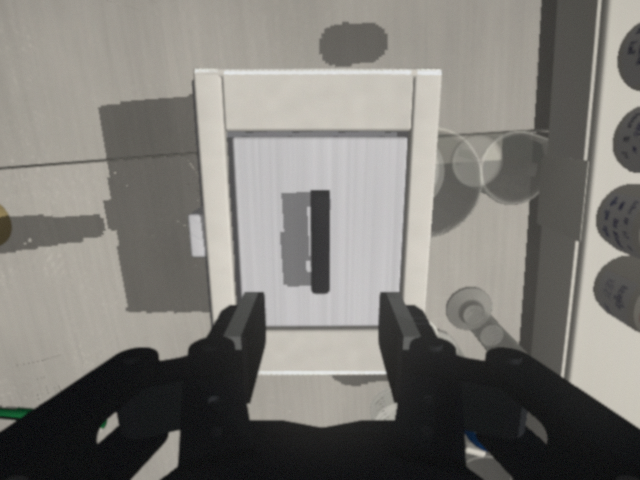

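The wrist view shows the plate seated in the well, about (232–407, 135–327). Its plane matches the store top to 0.1 mm at all four corners. I'll clear the arm and check the drawer and jar.

>>> {"name": "drive_tool", "arguments": {
  "increments": [
    [[-0.2,0.5,0,0,0,0],[-0.3,0.8,0,0,0,0],[-0.3,0.8,0,0,0,0],[-0.3,0.8,0,0,0,0],[-0.3,0.8,0,0,0,0],[-0.3,0.8,0,0,0,0],[-0.3,0.8,0,0,0,0],[-0.2,0.8,0,0,0,0],[0,0.4,0,0,0,0],[0,0,0,0,0,0],[0,0,0,0,0,0]]
  ]
}}

```text
time_s: 66.68
position: [549.3, -297.3, 242.5]
ee_rot: [3.135, -0.119, -0.012]
ft_force: [-0.4, 0.8, -0.2]
width: 42.5
```

```bash
python3 - <<'E'
from meas import *
p,d,c=shot('top');X=cloud(d,c);save('t9',p[120:330,130:410].repeat(2,0).repeat(2,1))
a=np.radians(-3.84);ex=np.array([np.cos(a),np.sin(a)]);ey=np.array([-np.sin(a),np.cos(a)])
Q=X[...,:2]-[670.3,-26]; lx,ly=Q@ex,Q@ey
for n,m in (('tab',(abs(ly)<14)&(lx<-72)&(lx>-120)&(X[...,2]>120)),('panel',(abs(ly)>25)&(abs(ly)<95)&(lx<-77)&(lx>-200)&(X[...,2]>60))):
    print(n,m.sum(), lx[m].min().round(1) if m.any() else None, np.median(lx[m]).round(1) if m.any() else None)
f=(abs(ly)<95)&(lx<-70)&(abs(X[...,2]-136)<4)&(abs(ly)>20); print('store front edge',np.percentile(lx[f],1).round(1) if f.any() else None)
rect(X,c,(145,245,185,285),54,70,62,'jar')
p,d,c=shot('scene');X=cloud(d,c);save('s9',p[180:380,140:400].repeat(3,0).repeat(3,1))
Q=X[...,:2]-[670.3,-26]; lx,ly=Q@ex,Q@ey
m=(abs(ly)<90)&(lx<-60)&(lx>-130)&(X[...,2]>20)&(X[...,2]<90); print('panel front face lx',np.median(lx[m]).round(1),m.sum())
E
```

```text
tab 65 -85.8 -78.9
panel 273 -86.1 -83.4
store front edge -643.9
jar 256 [453.7 371.2] [45.6 44. ] 65.45 z 61.6
panel front face lx -88.6 1081
```

View pics/s9.png

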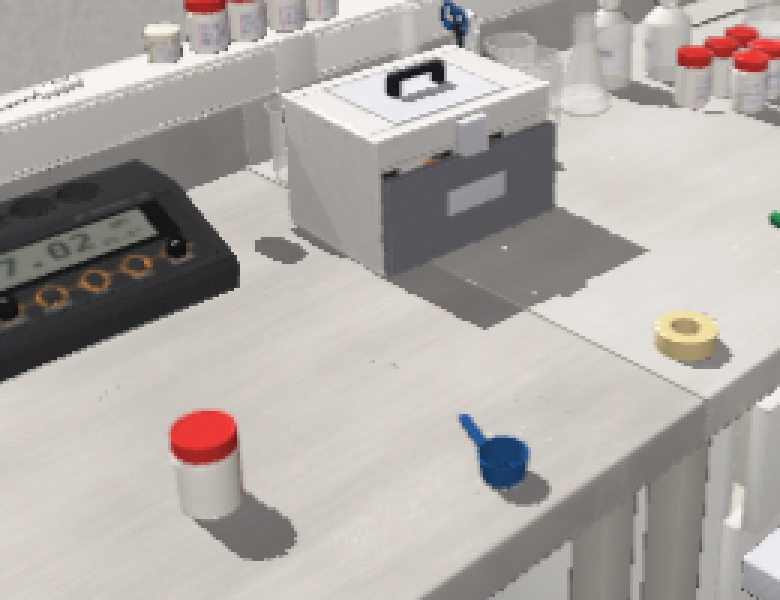

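The scene crop shows the drawer shut (front face at about -87 to -88 mm local), the cover flush, and the jar standing at (205,465). An amber spot shows in the slot at (430,158), so I'll take a closer look.

```bash
python3 - <<'E'
from h import *
p,d,c=shot('scene'); X=cloud(d,c)
q=cv2.resize(p[210:250,260:330],None,fx=11,fy=11,interpolation=cv2.INTER_CUBIC); q=np.clip(q.astype(float)*1.5,0,255).astype(np.uint8); save('s10',q)
a=np.radians(-3.84);ex=np.array([np.cos(a),np.sin(a)]);ey=np.array([-np.sin(a),np.cos(a)])
Q=X[...,:2]-[670.3,-26]
m=np.zeros((480,640),bool); m[210:250,262:326]=1; lx,ly=Q@ex,Q@ey
m&=(lx>-74)&(lx<60)&(X[...,2]<103)&(abs(ly)<94)&(X[...,2]>20)
for v,u in np.argwhere(m): print(u,v,lx[v,u].round(0),ly[v,u].round(0),X[v,u,2].round(0),p[v,u])
E
```

```text
305 224 -43.0 -64.0 84.0 [90 88 87]
306 224 -44.0 -67.0 84.0 [56 55 54]
307 224 -41.0 -74.0 81.0 [101  99  98]
303 225 -40.0 -59.0 81.0 [58 57 57]
304 225 -43.0 -60.0 82.0 [44 43 44]
305 225 -41.0 -66.0 80.0 [31 30 32]
306 225 -43.0 -68.0 80.0 [30 31 33]
303 226 -38.0 -60.0 77.0 [86 66 51]
304 226 -38.0 -64.0 76.0 [75 63 57]
289 230 -41.0 -5.0 82.0 [69 67 68]
290 230 -47.0 -3.0 85.0 [86 84 83]
291 230 58.0 -93.0 21.0 [128 126 125]
285 231 -74.0 36.0 103.0 [98 97 94]
286 231 -40.0 6.0 82.0 [88 88 85]
287 231 -43.0 4.0 82.0 [54 54 52]
288 231 -45.0 2.0 83.0 [33 31 32]
289 231 -44.0 -2.0 81.0 [35 33 34]
290 231 -44.0 -6.0 80.0 [82 80 81]
283 232 -30.0 9.0 76.0 [129 116 105]
284 232 -34.0 8.0 77.0 [87 74 67]
285 232 -37.0 7.0 78.0 [77 64 54]
286 232 -38.0 4.0 78.0 [75 62 49]
287 232 -47.0 7.0 82.0 [63 52 45]
288 232 -41.0 -1.0 77.0 [61 60 65]
280 233 57.0 -49.0 25.0 [164 154 146]
281 233 58.0 -53.0 23.0 [169 145 125]
282 233 -25.0 9.0 71.0 [159 123  96]
283 233 -28.0 7.0 72.0 [144 107  80]
284 233 -32.0 7.0 73.0 [126  96  74]
285 233 -36.0 7.0 75.0 [106  87  75]
278 234 59.0 -42.0 23.0 [161 157 154]
279 234 60.0 -46.0 21.0 [164 157 152]
281 234 -24.0 11.0 68.0 [154 119  92]
282 234 -30.0 12.0 71.0 [117  91  73]
276 235 56.0 -32.0 24.0 [159 155 153]
277 235 59.0 -38.0 20.0 [160 156 154]
272 236 -40.0 56.0 82.0 [101  98  97]
273 236 -41.0 53.0 81.0 [124 121 120]
274 236 59.0 -26.0 21.0 [159 156 153]
269 237 -45.0 70.0 85.0 [89 88 87]
270 237 -42.0 64.0 82.0 [54 53 53]
271 237 -49.0 66.0 85.0 [36 35 35]
272 237 -45.0 60.0 82.0 [77 75 75]
273 237 -44.0 55.0 80.0 [122 120 119]
268 238 -43.0 72.0 82.0 [37 37 37]
269 238 -46.0 71.0 83.0 [32 31 32]
270 238 -43.0 65.0 80.0 [29 28 32]
271 238 -45.0 63.0 80.0 [44 43 47]
268 239 -41.0 70.0 78.0 [55 47 41]
```

View pics/s10.png

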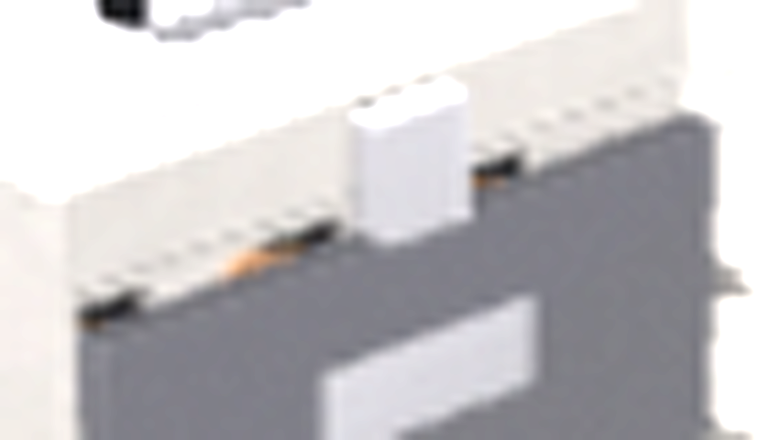

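The close crop shows three black caps in the slot at the expected spots (local y about +65, 0 and -65, all at z 80–85), with amber shoulders beside them. They are upright, so I'm handing in.

```bash
python3 -c "
from rig import arm
print(arm.finish_job())"
```

```text
the job is handed in; nothing more can be done
None
```

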